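# Unstack the packed samples onto their check places

## Robot

A 6-joint arm with a two-finger parallel gripper is mounted at the origin on the work surface. World frame = base frame: x ahead of the robot, y to its left, z up, the work surface at z = 0. Lengths are in m, angles in rad, forces in N, time in s.
With the tool pointing down it reaches from about 0.425 to 0.95 m from the base axis. Payload 3.5 kg.
Tool frame: the origin (TCP) lies on the centre line of the jaws, within the pads' length; the fingertips stand 8 mm ahead of it and the grasp point (between the pads) lies 11 mm behind it; z points along the fingers, x is the direction in which the jaws open and shut, and the axes are right-handed (so a half turn about z gives the same grasp; the last joint's range is limited). The gripper opens to 85 mm and grips with 20 to 120 N. Pads are 22 mm wide; open, the fingers measure 114 mm over their backs; the gripper's body (76 mm by 85 mm) begins 54 mm behind the grasp point. The pads swing forward as they close: fully open they stand 13 mm farther back than shut.
Start: joints at [1.045, 0.286, 1.577, -0, 1.279, -0.15], TCP at [0.248, 0.628, 0.239] pointing down, gripper open.
Joint ranges: [-2.77, 2.77], [-0.9, 2.22], [0.21, 2.48], [-1.53, 4.67], [0.24, 2.81], [-2.84, 2.84]. Speed limits (rad/s): [2.79, 2.79, 3.14, 3.14, 3.14, 3.14].

## Interface

Orientations are given as a unit quaternion [w, x, y, z].
In Python, from plant import bot gives the robot as it stands.
- The arm moves only by the tool step_arm, never from a script. Its argument "commands" is a list of rows, each a list of 3 entries, a list of its own where there are three numbers: the shift along the tool's x, y, z in cm, then the turn about the tool's z in degrees, then the opening, from 0 (shut) to 1 (fully open). In form: [[[x, y, z], twist, claw], ...]. A call has 1 to 5 rows; each row is the pose to reach, as a shift and turn from the pose commanded when the call began, along the tool's axes at that moment; what a row does not reach only later rows make up. A row lasts 1/10 s, in which the tool goes at most 50 mm and 8.59 degrees, less where a joint would pass 70% of its speed; a pose out of reach is approached as far as the arm can. A call with a gripper value outside its range is refused whole. The fingers move at their own pace and stop on an object; "squeeze" is the grip in N (left out, the last holds). Time passes only in rows, so rows that repeat a pose let the fingers close. It gives the time, the measured TCP pose, the force and the opening at its end, in the units of the state.
- bot.read_state(): the state, without advancing time (a new reading comes with each control period).
- bot.capture(name): name is "side" or "top" or "wrist"; returns (picture, depth): 400x640x3 uint8, blue, green, red; 400x640 float32, m along the optical axis (not along the pixel's ray), 0 where there is no reading.
- bot.get_calibration(name): a dict with "vfov" (degrees; the focal length in pixels is half the picture's height over the tangent of half this angle, whatever the lens; pixels are square), "cx", "cy" (the principal point, pixels), "R" (3x3) and "t" (3): a world point X has camera coordinates R X + t. Camera axes: x right, y down, z forward; pixel columns grow to the right and rows downward; lengths in m; the calibration is good to about 2 mm. A picture is of the moment at which its call begins: read the wrist's pose just before it. get_calibration takes no time and is no camera call; for the wrist camera it gives the pose at the moment of the call.
- bot.hand_in(): hands the job in, once; it reports no verdict.
The state is a dict: "clock": time; "qpos": joint angles; "joint_velocities": joint speeds; "joint_torque": joint torques, N m; "tcp_pos": TCP position; "eef_rot": TCP orientation; "contact_force": force on the tool from outside, world axes, zero at the start; "moment": the same for the moment, N m; "grip_width": finger opening in m.
Only numpy, scipy, OpenCV 4.12 (cv2) and the standard library are available. Lean on these libraries where they do the work, as an engineer would, in place of code of your own. Each camera call takes 0.05 s, during which the arm holds its last target.

## Task

Take the two stacks on the packing table apart and set out the five samples for checking: each of the three cartons flat in the middle of its own blue plate, lengthwise between the two end stops (long carton on the longest plate, wide one on the middle-length plate, small one on the shortest), the slim bottle upright in the middle of the small round disc and the wide jar upright in the middle of the large one. Nothing may be tipped over on the way.

Things in the scene. Friction and masses are not known exactly. Their poses are not given: they have to be found in the camera images.
- long_carton: Loose closed carton, white printed cardboard with a blue band right round it near one end, 130 x 56 x 40 mm (x, y, z), the longest of the three cartons, narrow. Origin: centre of its underside; x along its length, y across, z up. Narrow enough to be gripped across its width (y) from above; which end is which does not matter.
- wide_carton: Loose closed carton, white printed cardboard with a blue band right round it near one end, 92 x 66 x 40 mm (x, y, z), the middle-length carton, nearly square and the widest. Origin: centre of its underside; x along its length, y across, z up. Narrow enough to be gripped across its width (y) from above; which end is which does not matter.
- small_carton: Loose closed carton, white printed cardboard with a blue band right round it near one end, 72 x 44 x 34 mm (x, y, z), the smallest of the three cartons. Origin: centre of its underside; x along its length, y across, z up. Narrow enough to be gripped across its width (y) from above; which end is which does not matter.
- slim_bottle: Loose upright white tablet bottle with blue label, the slim tall one: body 34 mm diameter and 50 mm high, cap 27 mm diameter above it, 70 mm high in all. Origin: centre of its underside; z up.
- wide_jar: Loose upright white tablet jar with blue label, the wide low one: 56 mm diameter all the way up, 46 mm high. Origin: centre of its underside; z up.
- long_rest: Fixed blue plate for the long carton: 4 mm thick, 76 mm wide (y), with an upright aluminium stop (8 mm thick, top 14 mm above the table) across each end, 150 mm clear between the stops (x), 166 mm overall. Long sides open. Origin: centre of its underside on the table, x from stop to stop; the carton lies on the plate's top, 4 mm above the origin.
- wide_rest: Fixed blue plate for the wide carton: 4 mm thick, 86 mm wide (y), with an upright aluminium stop (8 mm thick, top 14 mm above the table) across each end, 112 mm clear between the stops (x), 128 mm overall. Long sides open. Origin: centre of its underside on the table, x from stop to stop; the carton lies on the plate's top, 4 mm above the origin.
- small_rest: Fixed blue plate for the small carton: 4 mm thick, 64 mm wide (y), with an upright aluminium stop (8 mm thick, top 14 mm above the table) across each end, 92 mm clear between the stops (x), 108 mm overall. Long sides open. Origin: centre of its underside on the table, x from stop to stop; the carton lies on the plate's top, 4 mm above the origin.
- slim_stand: Fixed flat blue disc for the slim bottle: 54 mm diameter, 4 mm thick, no rim. Origin: centre of its underside on the table.
- wide_stand: Fixed flat blue disc for the wide jar: 76 mm diameter, 4 mm thick, no rim. Origin: centre of its underside on the table.
Things that resemble listed ones, but are neither listed nor needed, are in the scene too. What is shaped like the long_rest but purple is not meant.

How it is judged:
At the end, for the whole second after the job is handed in: Each carton rests flat on its own plate, centre within 15 mm of the plate's and length within 0.25 rad of the plate's, either way round; bottle and jar stand on their own discs, centres within 12 mm; all upright within 0.1 rad, seated within 4 mm, released and at rest (horizontal distance between long_carton and long_rest below 0.015 m and z of long_carton in the frame of long_rest between 0 and 0.008 m and angle between each of long_carton, wide_carton, small_carton, slim_bottle, wide_jar's own z axis and vertical below 0.1 rad and linear speed of each of long_carton, wide_carton, small_carton, slim_bottle, wide_jar below 0.02 m/s and angular speed of each of long_carton, wide_carton, small_carton, slim_bottle, wide_jar below 0.2 rad/s and angle between the x axis of long_carton and the x axis of long_rest, either way round below 0.25 rad and horizontal distance between wide_carton and wide_rest below 0.015 m and z of wide_carton in the frame of wide_rest between 0 and 0.008 m and angle between the x axis of wide_carton and the x axis of wide_rest, either way round below 0.25 rad and horizontal distance between small_carton and small_rest below 0.015 m and z of small_carton in the frame of small_rest between 0 and 0.008 m and angle between the x axis of small_carton and the x axis of small_rest, either way round below 0.25 rad and horizontal distance between slim_bottle and slim_stand below 0.012 m and z of slim_bottle in the frame of slim_stand between 0 and 0.008 m and horizontal distance between wide_jar and wide_stand below 0.012 m and z of wide_jar in the frame of wide_stand between 0 and 0.008 m); the robot touches nothing.
It fails at once if a carton, the bottle or the jar is tipped over (tilted more than 0.7 rad) (angle between any of long_carton, wide_carton, small_carton, slim_bottle, wide_jar's own z axis and vertical above 0.7 rad).
It also fails if it takes over 125 s, if anything falls off the work surface, if the arm or the gripper's body presses on something with over 40 N, if the wrist force passes 120 N, or if a joint passes its speed limit or range.

## Working session

There is one attempt and no reset: what is moved stays moved. The work goes in short steps, Python scripts to look and compute and a tool call to move; the robot and the scene stay as the last step left them, time stands still between calls to the robot, and variables do not carry over. Pictures are saved under pics/ and viewed, and the job is handed in when it is done.

Besides the shell and the picture viewer there is one more tool, called after ">>>" by a JSON object that holds its "fn" and its "kwargs". step_arm: Moves the arm, as the interface text tells. Its arguments: {"type":"object","properties":{"commands":{"type":"array","items":{"type":"array"}},"squeeze":{"type":"number"}},"required":["commands"]}

```bash
ls; mkdir -p pics; cat > h.py <<'E'
import numpy as np, cv2
from plant import bot
def K(c,shape=(400,640)):
    f=shape[0]/2/np.tan(np.radians(c['vfov'])/2); return f,c['cx'],c['cy']
def grab(name):
    c=bot.get_calibration(name); im,d=bot.capture(name)
    np.savez('last_%s.npz'%name,im=im,d=d,**{k:np.array(c[k]) for k in('vfov','cx','cy','R','t')})
    return im,d,c
def load(name):
    z=np.load('last_%s.npz'%name); return z['im'],z['d'],z
def cloud(d,c):
    f,cx,cy=K(c); v,u=np.mgrid[:d.shape[0],:d.shape[1]]
    P=np.stack([(u-cx)/f*d,(v-cy)/f*d,d],-1); R=np.array(c['R']);t=np.array(c['t'])
    W=(P-t)@R; W[d<=0]=np.nan; return W
def proj(X,c):
    f,cx,cy=K(c);p=np.array(c['R'])@np.array(X)+np.array(c['t']);return p[0]/p[2]*f+cx,p[1]/p[2]*f+cy
E
python3 - <<'E'
from h import *
print(bot.read_state())
for n in('side','top','wrist'):
    im,d,c=grab(n); cv2.imwrite(f'pics/{n}0.png',im); print(n,c,(d>0).mean())
E
```

```text
pics
{'clock': 0.0, 'qpos': array([ 1.04501433e+00,  2.87170796e-01,  1.57818535e+00, -2.64938969e-06,
        1.27861173e+00, -1.50026713e-01]), 'joint_velocities': array([-0.00075543,  0.00055348,  0.00068536,  0.00091243,  0.00136927,
        0.0005716 ]), 'joint_torque': array([ 7.43411620e-04, -4.05990100e+01, -2.92622155e+01, -6.05983359e-05,
        5.95812657e-03, -3.00213166e-06]), 'tcp_pos': array([0.24737082, 0.62734574, 0.23793922]), 'eef_rot': array([ 5.15030681e-04,  8.26732297e-01,  5.62594257e-01, -1.07012195e-03]), 'contact_force': array([-0.03339199, -0.57171018, -0.14814172]), 'moment': array([-0.00913003,  0.02962186, -0.03697397]), 'grip_width': 0.0853014956022719}
side {'vfov': 51.42683031304841, 'cx': 312.45358385454614, 'cy': 199.13006402934175, 'R': array([[ 0.97746694, -0.21095709, -0.00744949],
       [-0.14260668, -0.6339237 , -0.76013425],
       [ 0.1556333 ,  0.74406845, -0.64972334]]), 't': array([-0.44451998,  0.11679257,  1.06153423])} 0.996140625
top {'vfov': 45.02356796668039, 'cx': 319.25823768131534, 'cy': 190.82047366314268, 'R': array([[-0.00911314, -0.99965487, -0.02463903],
       [-0.9839528 ,  0.01335549, -0.17792842],
       [ 0.17819608,  0.02262216, -0.98373492]]), 't': array([0.03891388, 0.48780827, 1.18027979])} 0.9960390625
wrist {'vfov': 60.255430575005406, 'cx': 319.67630317454876, 'cy': 195.96832940371567, 'R': array([[ 0.36725474,  0.93011827, -0.00199007],
       [ 0.8918526 , -0.35153663,  0.28464178],
       [ 0.26405093, -0.10631089, -0.95863189]]), 't': array([-0.67416203, -0.03773178,  0.37961472])} 0.99584375
```

View pics/top0.png

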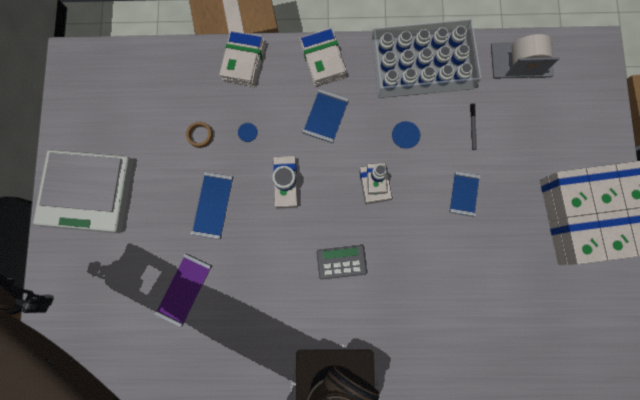

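View pics/side0.png

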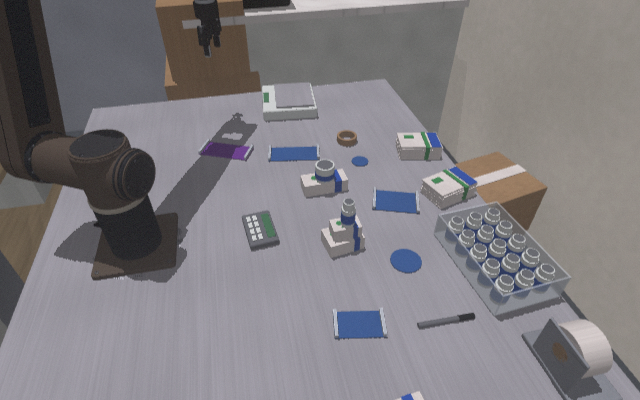

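View pics/wrist0.png

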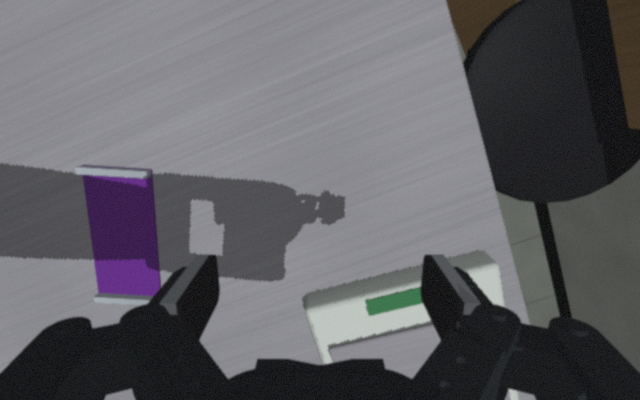

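The top view shows stack A at (285,180), the wide jar on the long carton, and stack B at (377,183), the slim bottle on the small carton on the wide carton. The blue plates are at (212,206), (326,116) and (465,194), and the discs at (248,132) and (406,135). The purple plate at (185,290) and the green-banded cartons at the top (242,58 and 323,57) are decoys. Next I measure these and crop in.

```bash
cat > m.py <<'E'
from h import *
im,d,c=load('top'); W=cloud(d,c)
f,cx,cy=K(c)
def raypix(u,v,z):
    R=np.array(c['R']);t=np.array(c['t']);o=-R.T@t;r=R.T@np.array([(u-cx)/f,(v-cy)/f,1]);s=(z-o[2])/r[2];return o+s*r
hsv=cv2.cvtColor(im,cv2.COLOR_BGR2HSV)
print('table z',np.nanmedian(W[300:340,420:520,2]))
m=((hsv[...,0]>98)&(hsv[...,0]<118)&(hsv[...,1]>140)).astype(np.uint8)
n,l,s,ce=cv2.connectedComponentsWithStats(m)
for i in range(1,n):
    if s[i,4]<120: continue
    ys,xs=np.where(l==i)
    X=np.array([raypix(u,v,0.004)[:2] for u,v in zip(xs,ys)])
    r=cv2.minAreaRect((X*1000).astype(np.float32))
    print(ce[i].round(),s[i,4],'ctr',X.mean(0).round(4),'rect',np.round(r[0],1),np.round(r[1],1),round(r[2],1),'z',np.nanmedian(W[ys,xs,2]).round(4))
# stacks
for (u0,u1,v0,v1) in[(262,312,145,220),(350,400,150,215)]:
    P=W[v0:v1,u0:u1].reshape(-1,3); print('---')
    for a in [(.028,.05),(.065,.083),(.08,.096),(.13,.155)]:
        Q=P[(P[:,2]>a[0])&(P[:,2]<a[1])]
        if len(Q)>20:
            r=cv2.minAreaRect((Q[:,:2]*1000).astype(np.float32)); print(a,len(Q),np.median(Q[:,2]).round(4),np.round(r[0],1),np.round(r[1],1),round(r[2],1))
E
python3 m.py
python3 - <<'E'
from h import *
im,d,c=load('top')
a=cv2.resize(im[140:225,255:410],None,fx=5,fy=5,interpolation=cv2.INTER_CUBIC); cv2.imwrite('pics/crop1.png',a)
im,d,c=load('side')
a=cv2.resize(im[140:260,240:440],None,fx=4,fy=4,interpolation=cv2.INTER_CUBIC); cv2.imwrite('pics/crop2.png',a)
E
```

```text
table z 4.415198110929129e-05
[317.  38.] 274 ctr [0.9286 0.0361] rect [928.6  36. ] [26.6 84.8] 16.7 z 0.0467
[245.  39.] 279 ctr [0.9299 0.2383] rect [930.  238.6] [86.1 27. ] 78.6 z 0.0465
[325. 116.] 1153 ctr [0.7017 0.0157] rect [702.1  15.5] [ 83.  106.4] 69.6 z 0.0045
[406. 135.] 554 ctr [ 0.6449 -0.1974] rect [ 644.6 -197.7] [70.3 69.9] 42.4 z 0.0044
[247. 132.] 256 ctr [0.6592 0.2272] rect [659.1 227.4] [48.9 44.8] 89.1 z 0.0043
[591. 178.] 563 ctr [ 0.52   -0.6715] rect [ 519.9 -670. ] [ 24.  259.5] 9.4 z 0.0997
[212. 205.] 1530 ctr [0.461  0.3159] rect [461.8 315.7] [ 73.6 145.5] 80.0 z 0.0045
[464. 193.] 772 ctr [ 0.4837 -0.3423] rect [ 483.9 -342.3] [60.5 86.7] 79.3 z 0.0042
[596. 225.] 533 ctr [ 0.3984 -0.6704] rect [ 398.5 -669.8] [ 17.1 228.7] 7.5 z 0.0997
---
(0.028, 0.05) 666 0.0403 [517.3 121.6] [130.8  55.9] 1.9
(0.065, 0.083) 62 0.0812 [515.6 119.7] [49.5 52.1] 50.0
(0.08, 0.096) 391 0.0867 [518.3 120.3] [54.  52.6] 0.1
---
(0.028, 0.05) 409 0.04 [ 509.3 -109.8] [92.1 66.6] 8.0
(0.065, 0.083) 309 0.0744 [ 515.6 -110.4] [72.6 44.2] 1.2
(0.08, 0.096) 21 0.088 [509.4 -96.3] [42.5 35.6] 46.3
(0.13, 0.155) 111 0.1445 [ 519.3 -111.1] [24.9 25.5] 82.3
```

View pics/crop1.png

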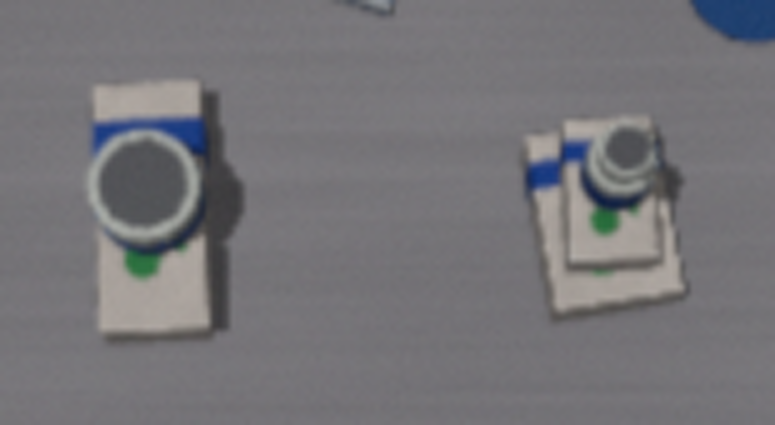

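View pics/crop2.png

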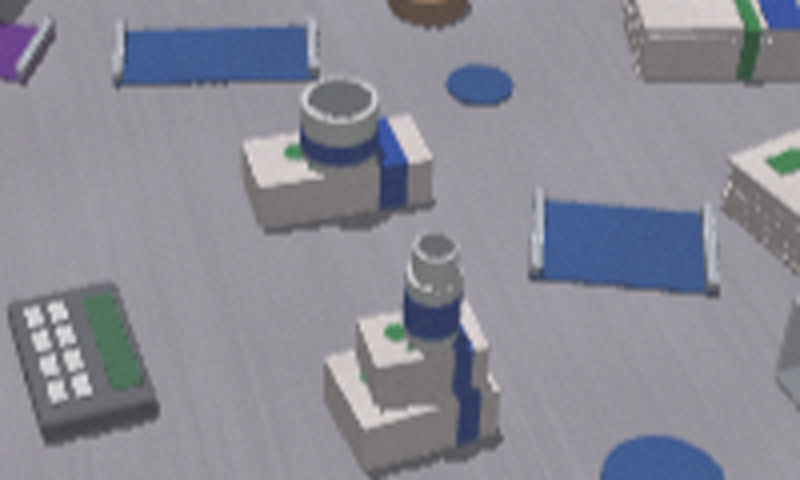

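The crops confirm both stacks. Heights agree: the jar top is at 0.087 (0.086 expected), the bottle top at 0.1445 (0.144), and footprints are within 1 mm. I refine the plate centres from their stops, and set up a helper that computes moves.

```bash
cat >> m.py <<'E'
print('rest refine')
for nm,(x,y),yaw,L,Wd in[('long',(.4618,.3157),-10,.166,.076),('wide',(.7021,.0155),-20.4,.128,.086),('small',(.4839,-.3423),-10.7,.108,.064)]:
    P=W.reshape(-1,3); a=np.radians(yaw); D=P[:,:2]-[x,y]; X=D@[np.cos(a),np.sin(a)]; Y=D@[-np.sin(a),np.cos(a)]
    s=(abs(X)<L/2+.012)&(abs(Y)<Wd/2+.012)&(P[:,2]>.009)&(P[:,2]<.02)
    for sg in(1,-1):
        k=s&(X*sg>L/4); print(nm,sg,k.sum(),'X',np.median(X[k]).round(4),'Y mid',((Y[k].max()+Y[k].min())/2).round(4),'Yrange',(Y[k].max()-Y[k].min()).round(3),'expected X',sg*(L/2-.004))
    k=(abs(X)<L/2-.015)&(abs(Y)<Wd/2+.01)&(P[:,2]>.0025)&(P[:,2]<.008); print(' plate Y',np.percentile(Y[k],[1,99]).round(4))
E
python3 m.py | sed -n '/refine/,$p'
cat > go.py <<'E'
# usage: go.py x y z toolx_deg(world)  [step_mm]
import sys
from h import *
from scipy.spatial.transform import Rotation as Ro
s=bot.read_state(); q=s['eef_rot']; R=Ro.from_quat([q[1],q[2],q[3],q[0]]).as_matrix(); p=s['tcp_pos']
a=[float(v) for v in sys.argv[1:]]
t=np.array(a[:3]); cur=np.degrees(np.arctan2(R[1,0],R[0,0]))
tw=-((a[3]-cur+90)%180-90)
sh=R.T@(t-p)*100; D=np.linalg.norm(sh)
print('t',round(s['clock'],2),'tcp',p.round(4),'toolx',cur.round(1),'w',round(float(s['grip_width']),4),'F',s['contact_force'].round(1),'tilt',np.degrees(np.arccos(-R[2,2])).round(2),'q6',s['qpos'][5].round(2))
print('shift cm',sh.round(2),'twist',round(tw,1),'dist',D.round(1))
E
python3 go.py .518 .120 .16 92
```

```text
rest refine
long 1 105 X 0.0781 Y mid -0.0002 Yrange 0.075 expected X 0.079
long -1 110 X -0.0777 Y mid -0.0008 Yrange 0.077 expected X -0.079
 plate Y [-0.0457  0.0442]
wide 1 118 X 0.057 Y mid 0.0053 Yrange 0.098 expected X 0.06
wide -1 117 X -0.0611 Y mid -0.0002 Yrange 0.085 expected X -0.06
 plate Y [-0.0485  0.0488]
small 1 89 X 0.0487 Y mid -0.0002 Yrange 0.066 expected X 0.05
small -1 88 X -0.0506 Y mid -0.0001 Yrange 0.064 expected X -0.05
 plate Y [-0.0392  0.0386]
t 0.15 tcp [0.2474 0.6275 0.2382] toolx 68.5 w 0.0854 F [0.2 0.2 0.3] tilt 0.11 q6 -0.15
shift cm [-37.26  43.79   7.88] twist -23.5 dist 58.0
```

>>> {"fn": "step_arm", "kwargs": {"commands": [[[-1.3,1.5,0.3],-2,1],[[-4.2,4.9,0.9],-6,1],[[-7.3,8.5,1.5],-11,1],[[-10.3,12.1,2.2],-17,1],[[-13.2,15.5,2.8],-23.5,1]]}}

```text
clock: 0.65
tcp_pos: [0.3438, 0.4464, 0.2106]
eef_rot: [0.0, 0.693, 0.721, -0.0]
contact_force: [1.3, -0.4, 1.1]
grip_width: 0.0858
```

```bash
python3 go.py .518 .120 .16 92
```

```text
t 0.65 tcp [0.3438 0.4464 0.2106] toolx 92.3 w 0.0858 F [ 1.3 -0.4  1.1] tilt 0.04 q6 -0.88
shift cm [-33.29  16.13   5.07] twist 0.3 dist 37.3
```

>>> {"fn": "step_arm", "kwargs": {"commands": [[[-4.1,2.0,0.6],0.3,1],[[-8.2,4.0,1.2],0.3,1],[[-12.3,6.0,1.8],0.3,1],[[-16.4,8.0,2.5],0.3,1],[[-20.5,10.0,3.1],0.3,1]]}}

```text
clock: 1.15
tcp_pos: [0.4507, 0.245, 0.1799]
eef_rot: [-0.0, 0.697, 0.717, -0.0]
contact_force: [0.4, 1.1, 0.1]
grip_width: 0.0852
```

>>> {"fn": "step_arm", "kwargs": {"commands": [[[-4.1,2.0,0.6],0,1],[[-8.2,4.0,1.2],0,1],[[-11.5,5.5,1.8],0,1],[[-12.8,6.1,2.0],0,1],[[-12.8,6.1,2.0],0,1]]}}

```text
clock: 1.65
tcp_pos: [0.5153, 0.1193, 0.1598]
eef_rot: [-0.0, 0.698, 0.716, -0.0]
contact_force: [0.2, 0.7, 0.0]
grip_width: 0.0855
```

```bash
python3 go.py .518 .120 .062 92; python3 - <<'E'
from h import *
im,d,c=grab('wrist'); cv2.imwrite('pics/w1.png',im)
W=cloud(d,c); k=(W[...,2]>.080)&(W[...,2]<.092)&(np.hypot(W[...,0]-.518,W[...,1]-.12)<.05); Q=W[k]
print(len(Q),cv2.minEnclosingCircle((Q[:,:2]*1000).astype(np.float32)),np.median(Q[:,2]))
E
```

```text
t 1.65 tcp [0.5153 0.1193 0.1598] toolx 91.5 w 0.0855 F [0.2 0.7 0. ] tilt 0.07 q6 -1.56
shift cm [0.06 0.28 9.78] twist -0.5 dist 9.8
5585 ((518.1005249023438, 120.43461608886719), 28.110328674316406) 0.08691595517172761
```

View pics/w1.png

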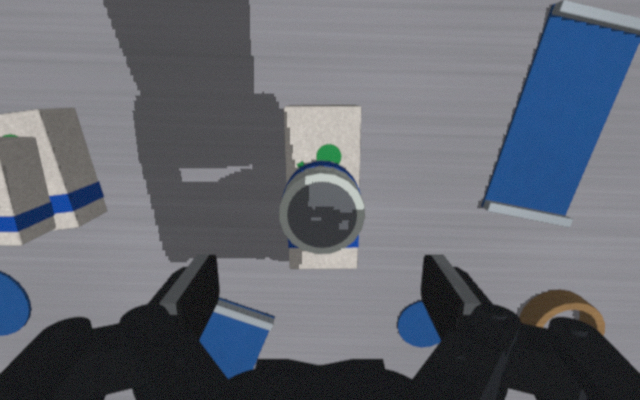

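The wrist view shows the jar at (322,210) on the long carton. The fitted circle is at (0.518, 0.120) with radius 28.1 mm, which matches. I descend and grip.

>>> {"fn": "step_arm", "kwargs": {"commands": [[[0.1,0.3,2.0],-0.5,1],[[0.1,0.3,5.0],-0.5,1],[[0.1,0.3,8.0],-0.5,1],[[0.1,0.3,9.8],-0.5,1],[[0.1,0.3,9.8],-0.5,1]], "squeeze": 35}}

```text
clock: 2.2
tcp_pos: [0.5148, 0.1234, 0.0595]
eef_rot: [-0.002, 0.693, 0.721, -0.002]
contact_force: [0.0, 0.3, -0.2]
grip_width: 0.0857
```

>>> {"fn": "step_arm", "kwargs": {"commands": [[[0,0,0],0,0.4],[[0,0,0],0,0.4],[[0,0,0],0,0.4],[[0,0,0],0,0.4],[[0,0,0],0,0.4]]}}

```text
clock: 2.7
tcp_pos: [0.5196, 0.1222, 0.0644]
eef_rot: [0.001, 0.694, 0.72, 0.002]
contact_force: [-1.0, 2.5, 6.2]
grip_width: 0.0552
```

>>> {"fn": "step_arm", "kwargs": {"commands": [[[0,0,0],0,0.3],[[0,0,0],0,0.3],[[0,0,0],0,0.3]]}}

```text
clock: 3.0
tcp_pos: [0.5196, 0.1222, 0.0645]
eef_rot: [0.001, 0.694, 0.72, 0.002]
contact_force: [-1.2, 2.8, 7.0]
grip_width: 0.0548
```

```bash
for i in 1 2 3; do python3 go.py .6446 -.1977 .16 92; done
```

```text
t 3.0 tcp [0.5196 0.1222 0.0645] toolx 92.1 w 0.0548 F [-1.2  2.8  7. ] tilt 0.21 q6 -1.57
shift cm [-32.42  11.33  -9.55] twist 0.1 dist 35.6
t 3.0 tcp [0.5196 0.1222 0.0645] toolx 92.1 w 0.0548 F [-1.2  2.8  7. ] tilt 0.21 q6 -1.57
shift cm [-32.42  11.33  -9.55] twist 0.1 dist 35.6
t 3.0 tcp [0.5196 0.1222 0.0645] toolx 92.1 w 0.0548 F [-1.2  2.8  7. ] tilt 0.21 q6 -1.57
shift cm [-32.42  11.33  -9.55] twist 0.1 dist 35.6
```

>>> {"fn": "step_arm", "kwargs": {"commands": [[[0,0,-1],0,0.3],[[0,0,-3],0,0.3],[[0,0,-6],0,0.3],[[0,0,-9],0,0.3],[[0,0,-10],0,0.3]]}}

```text
clock: 3.5
tcp_pos: [0.5198, 0.1216, 0.1661]
eef_rot: [0.002, 0.694, 0.72, 0.002]
contact_force: [1.0, -0.8, -1.3]
grip_width: 0.0547
```

```bash
python3 go.py .6446 -.1977 .16 92;python3 - <<'E'
from h import *
im,d,c=grab('wrist'); cv2.imwrite('pics/w2.png',im)
E
```

```text
t 3.5 tcp [0.5198 0.1216 0.1661] toolx 92.2 w 0.0547 F [ 1.  -0.8 -1.3] tilt 0.35 q6 -1.57
shift cm [-32.38  11.26   0.68] twist 0.2 dist 34.3
```

View pics/w2.png

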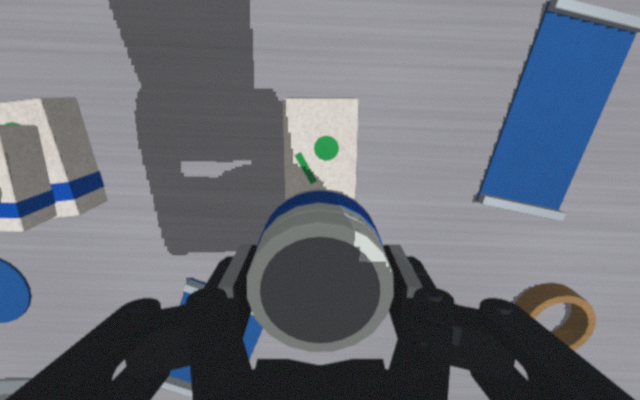

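The jar is held at (320,290), and the long carton has stayed in place below it. I travel to the large disc.

>>> {"fn": "step_arm", "kwargs": {"commands": [[[-1.3,0.5,0],0,0.3],[[-4.2,1.5,0.1],0,0.3],[[-8.1,2.8,0.2],0,0.3],[[-12.2,4.2,0.2],0,0.3],[[-16.2,5.6,0.3],0,0.3]]}}

```text
clock: 4.05
tcp_pos: [0.5792, -0.0403, 0.1565]
eef_rot: [-0.002, 0.694, 0.72, -0.001]
contact_force: [0.7, 0.5, -1.0]
grip_width: 0.0548
```

>>> {"fn": "step_arm", "kwargs": {"commands": [[[-4.1,1.4,0.1],0,0.3],[[-8.2,2.8,0.2],0,0.3],[[-12.2,4.2,0.3],0,0.3],[[-15.2,5.2,0.4],0,0.3],[[-16.2,5.7,0.4],0,0.3]]}}

```text
clock: 4.55
tcp_pos: [0.6422, -0.2017, 0.1518]
eef_rot: [-0.002, 0.695, 0.719, -0.001]
contact_force: [-0.6, 0.5, -1.1]
grip_width: 0.0552
```

>>> {"fn": "step_arm", "kwargs": {"commands": [[[0,0,0],0,0.3]]}}

```text
clock: 4.65
tcp_pos: [0.6423, -0.1995, 0.1526]
eef_rot: [-0.002, 0.695, 0.719, -0.001]
contact_force: [-0.4, 0.6, -1.6]
grip_width: 0.0551
```

```bash
python3 go.py .6446 -.1977 .030 92;python3 - <<'E'
from h import *
im,d,c=grab('wrist'); cv2.imwrite('pics/w3.png',im)
W=cloud(d,c); p=bot.read_state()['tcp_pos']
k=(W[...,2]>.14)&(np.hypot(W[...,0]-p[0],W[...,1]-p[1])<.028); Q=W[k]
print('held top z',np.median(Q[:,2]),Q[:,:2].mean(0),len(Q))
E
```

```text
t 4.65 tcp [ 0.6423 -0.1995  0.1526] toolx 92.0 w 0.0551 F [-0.4  0.6 -1.6] tilt 0.22 q6 -2.06
shift cm [ 0.15  0.28 12.26] twist 0.0 dist 12.3
held top z 0.17576386691175497 [ 0.63489539 -0.19703771] 26976
```

View pics/w3.png

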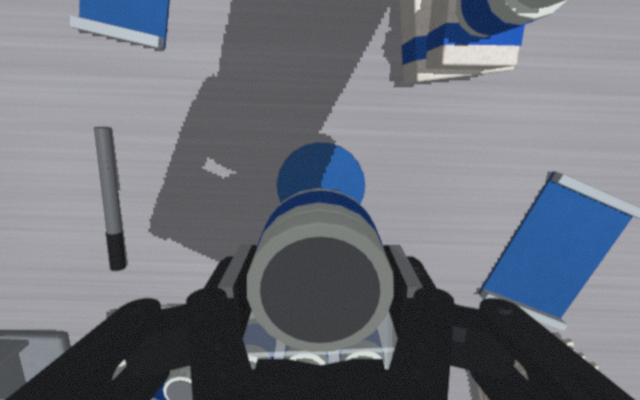

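>>> {"fn": "step_arm", "kwargs": {"commands": [[[0.1,0.2,2.5],0,0.3],[[0.1,0.2,6],0,0.3],[[0.1,0.2,9],0,0.3],[[0.1,0.2,10.8],0,0.3],[[0.1,0.2,10.8],0,0.3]]}}

```text
clock: 5.2
tcp_pos: [0.6424, -0.1942, 0.0432]
eef_rot: [-0.004, 0.693, 0.721, -0.001]
contact_force: [-0.6, 0.7, -2.3]
grip_width: 0.055
```

>>> {"fn": "step_arm", "kwargs": {"commands": [[[0,0,0],0,0.3],[[0,0,0],0,0.3]]}}

```text
clock: 5.4
tcp_pos: [0.6467, -0.197, 0.0498]
eef_rot: [0.002, 0.693, 0.721, 0.001]
contact_force: [0.7, 0.5, -0.5]
grip_width: 0.055
```

```bash
python3 go.py .646 -.1977 .028 92
```

```text
t 5.4 tcp [ 0.6467 -0.197   0.0498] toolx 92.2 w 0.055 F [ 0.7  0.5 -0.5] tilt 0.23 q6 -2.05
shift cm [-0.06 -0.08  2.18] twist 0.2 dist 2.2
```

>>> {"fn": "step_arm", "kwargs": {"commands": [[[0,0,0],0,0.3],[[0,0,0],0,0.3],[[0,0,0],0,0.3]]}}

```text
clock: 5.7
tcp_pos: [0.6456, -0.197, 0.0483]
eef_rot: [0.001, 0.694, 0.72, 0.0]
contact_force: [-0.5, 0.3, -1.4]
grip_width: 0.055
```

>>> {"fn": "step_arm", "kwargs": {"commands": [[[0,0,0],0,0.3],[[0,0,0],0,0.3],[[0,0,0],0,0.3]]}}

```text
clock: 6.0
tcp_pos: [0.6451, -0.1967, 0.0472]
eef_rot: [-0.0, 0.694, 0.72, -0.0]
contact_force: [0.7, -0.8, -1.9]
grip_width: 0.055
```

```bash
python3 go.py .646 -.1977 .028 92; python3 - <<'E'
from h import *
for i in range(3):
    bot.capture('side'); s=bot.read_state(); print(s['clock'],s['tcp_pos'].round(4),s['joint_velocities'].round(3))
E
```

```text
t 6.0 tcp [ 0.6451 -0.1967  0.0472] toolx 92.2 w 0.055 F [ 0.7 -0.8 -1.9] tilt 0.01 q6 -2.05
shift cm [-0.1   0.08  1.92] twist 0.2 dist 1.9
6.05 [ 0.6452 -0.1968  0.0472] [-0.     0.001 -0.001 -0.001 -0.002  0.001]
6.1 [ 0.6452 -0.1967  0.0473] [ 0.002 -0.003  0.001 -0.    -0.001  0.001]
6.15 [ 0.6452 -0.1967  0.0472] [ 0.001  0.    -0.     0.002  0.     0.   ]
```

>>> {"fn": "step_arm", "kwargs": {"commands": [[[-0.1,0,0.5],0,0.3],[[-0.1,0,1.0],0,0.3],[[-0.1,0,1.4],0,0.3],[[-0.1,0,1.7],0,0.3],[[-0.1,0,1.7],0,0.3]]}}

```text
clock: 6.65
tcp_pos: [0.6447, -0.1975, 0.0293]
eef_rot: [-0.001, 0.694, 0.72, -0.0]
contact_force: [0.3, -0.0, -1.0]
grip_width: 0.0549
```

>>> {"fn": "step_arm", "kwargs": {"commands": [[[0,0,0],0,0.3],[[0,0,0],0,0.3],[[0,0,0],0,0.3],[[0,0,0],0,0.3],[[0,0,0],0,0.3]]}}

```text
clock: 7.15
tcp_pos: [0.6453, -0.1978, 0.0305]
eef_rot: [0.0, 0.694, 0.72, 0.0]
contact_force: [-0.5, 0.3, -1.5]
grip_width: 0.0552
```

```bash
python3 go.py .646 -.1977 .028 92; python3 - <<'E'
from h import *
im,d,c=grab('side'); u,v=map(int,proj([.645,-.198,.03],c)); cv2.imwrite('pics/s1.png',cv2.resize(im[v-60:v+50,u-80:u+80],None,fx=5,fy=5,interpolation=cv2.INTER_CUBIC))
E
```

```text
t 7.15 tcp [ 0.6453 -0.1978  0.0305] toolx 92.2 w 0.0552 F [-0.5  0.3 -1.5] tilt 0.02 q6 -2.06
shift cm [0.   0.07 0.25] twist 0.2 dist 0.3
```

View pics/s1.png

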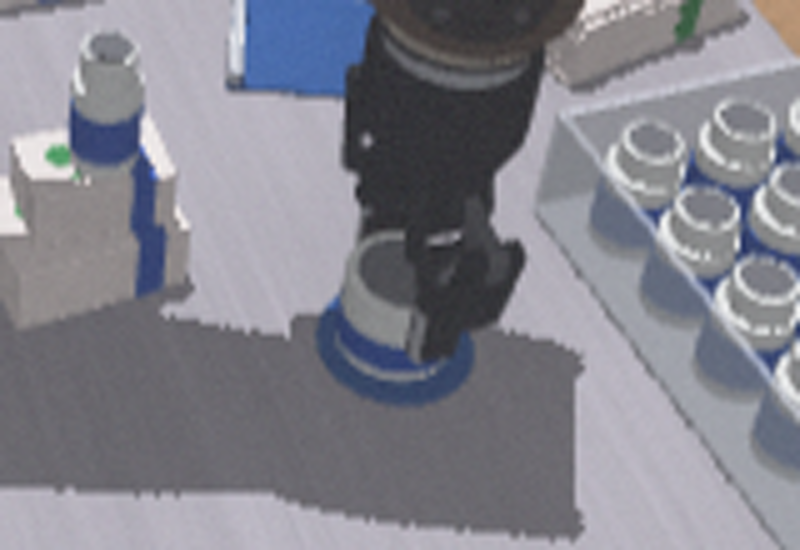

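The jar is over the disc, just above it. I lower the last millimetres while watching the force.

>>> {"fn": "step_arm", "kwargs": {"commands": [[[0,0,0.1],0,0.3],[[0,0,0.2],0,0.3],[[0,0,0.3],0,0.3],[[0,0,0.3],0,0.3],[[0,0,0.3],0,0.3]]}}

```text
clock: 7.7
tcp_pos: [0.6453, -0.1978, 0.0285]
eef_rot: [-0.0, 0.694, 0.72, -0.0]
contact_force: [-3.6, 1.1, 6.5]
grip_width: 0.0551
```

>>> {"fn": "step_arm", "kwargs": {"commands": [[[0,0,0.1],0,0.3],[[0,0,0.2],0,0.3],[[0,0,0.2],0,0.3],[[0,0,0.2],0,0.3],[[0,0,0.2],0,0.3]]}}

```text
clock: 8.2
tcp_pos: [0.6453, -0.1978, 0.0285]
eef_rot: [-0.001, 0.693, 0.72, -0.0]
contact_force: [-7.4, 1.9, 13.3]
grip_width: 0.0552
```

Contact came at TCP 0.0285, as predicted. I release and rise.

>>> {"fn": "step_arm", "kwargs": {"commands": [[[0,0,-0.2],0,0.3],[[0,0,-0.3],0,1],[[0,0,-0.3],0,1],[[0,0,-0.3],0,1],[[0,0,-0.3],0,1]]}}

```text
clock: 8.7
tcp_pos: [0.6452, -0.1977, 0.0279]
eef_rot: [-0.0, 0.694, 0.72, -0.0]
contact_force: [0.2, -0.3, 0.1]
grip_width: 0.0857
```

>>> {"fn": "step_arm", "kwargs": {"commands": [[[0,0,-1],0,1],[[0,0,-4],0,1],[[0,0,-8],0,1],[[0,0,-12],0,1],[[0,0,-13],0,1]]}}

```text
clock: 9.2
tcp_pos: [0.6483, -0.1991, 0.1659]
eef_rot: [0.005, 0.694, 0.72, 0.002]
contact_force: [0.5, -0.7, 0.8]
grip_width: 0.0854
```

```bash
cat > look.py <<'E'
# look.py pngname x y zlo zhi  : wrist view fit near x,y
import sys
from h import *
a=sys.argv; x,y,z0,z1=map(float,a[2:6])
im,d,c=grab('wrist'); cv2.imwrite('pics/'+a[1]+'.png',im); W=cloud(d,c)
k=(W[...,2]>z0)&(W[...,2]<z1)&(np.hypot(W[...,0]-x,W[...,1]-y)<.085); Q=W[k]
q=(Q[:,:2]*1000).astype(np.float32); r=cv2.minAreaRect(q)
print(len(Q),'circle',np.round(cv2.minEnclosingCircle(q)[0],1),round(cv2.minEnclosingCircle(q)[1],1),'rect',np.round(r[0],1),np.round(r[1],1),round(r[2],1),'z',np.median(Q[:,2]).round(4))
E
python3 look.py w4 .645 -.198 .045 .056; python3 - <<'E'
from h import *
im,d,c=load('wrist');W=cloud(d,c)
hsv=cv2.cvtColor(im,cv2.COLOR_BGR2HSV); k=(hsv[...,0]>98)&(hsv[...,0]<118)&(hsv[...,1]>140)&(abs(W[...,2]-.004)<.004)&(np.hypot(W[...,0]-.645,W[...,1]+.198)<.06)
print('disc',cv2.minEnclosingCircle((W[k][:,:2]*1000).astype(np.float32)))
E
python3 go.py .519 -.111 .2 92
```

```text
4122 circle [ 644.3 -198.2] 27.9 rect [ 644.  -198.4] [54.9 54.5] 3.8 z 0.0509
disc ((645.6553955078125, -198.41688537597656), 36.87359619140625)
t 9.25 tcp [ 0.6481 -0.199   0.1653] toolx 92.2 w 0.0857 F [ 0.7 -0.5  0.9] tilt 0.61 q6 -2.06
shift cm [  9.26 -12.53  -3.63] twist 0.2 dist 16.0
```

View pics/w4.png

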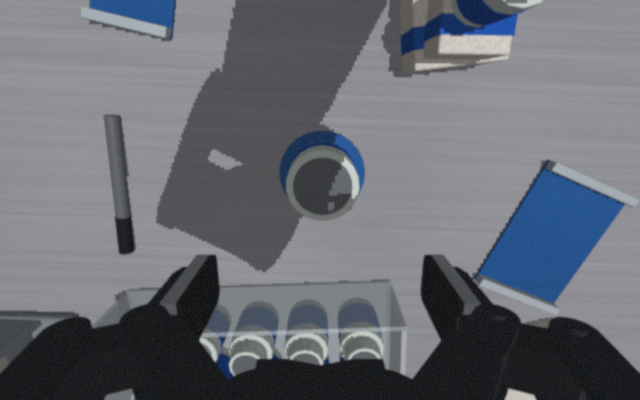

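The jar stands at (323,180), about 1.4 mm from the disc's centre, with its top at 0.051 as expected. Next is the bottle.

>>> {"fn": "step_arm", "kwargs": {"commands": [[[0.5,-0.7,-1.5],0.2,1],[[2.6,-3.5,-3.5],0.2,1],[[5.5,-7.4,-4.5],0.2,1],[[8.2,-11.1,-4.8],0.2,1],[[9.3,-12.5,-4.8],0.2,1]]}}

```text
clock: 9.75
tcp_pos: [0.5134, -0.1072, 0.2048]
eef_rot: [-0.002, 0.695, 0.719, -0.001]
contact_force: [-0.5, -0.9, -0.4]
grip_width: 0.0853
```

>>> {"fn": "step_arm", "kwargs": {"commands": [[[0,0,0],0,1],[[0,0,0],0,1],[[0,0,0],0,1],[[0,0,0],0,1],[[0,0,0],0,1]]}}

```text
clock: 10.25
tcp_pos: [0.5174, -0.1101, 0.206]
eef_rot: [-0.0, 0.695, 0.719, -0.0]
contact_force: [-0.3, 1.0, -0.3]
grip_width: 0.0854
```

```bash
python3 look.py w5 .519 -.111 .137 .150; python3 go.py .519 -.111 .093 92
```

```text
1491 circle [ 519.  -112.3] 13.5 rect [ 518.7 -112.5] [26.1 26.4] 89.9 z 0.1448
t 10.3 tcp [ 0.5173 -0.11    0.206 ] toolx 91.9 w 0.0853 F [ 0.3 -0.3  0.6] tilt 0.02 q6 -2.01
shift cm [-0.11  0.17 11.3 ] twist -0.1 dist 11.3
```

View pics/w5.png

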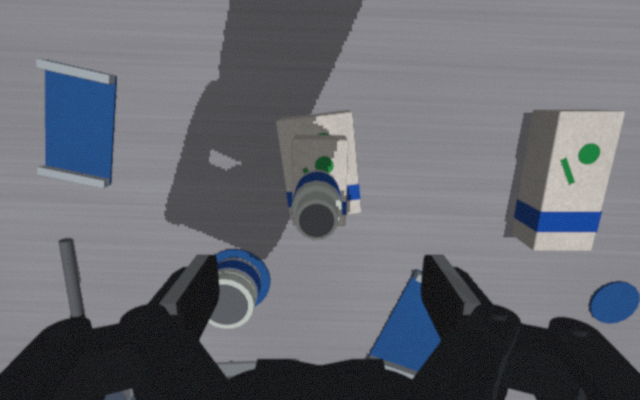

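The bottle cap is at (317,218). The fit gives (0.519, -0.112), radius 13.5 mm and top 0.145, all as expected. I descend.

>>> {"fn": "step_arm", "kwargs": {"commands": [[[-0.2,0.2,2.0],0,1],[[-0.2,0.2,5.0],0,1],[[-0.2,0.2,8.0],0,1],[[-0.2,0.2,10.2],0,1],[[-0.2,0.2,11.2],0,1]], "squeeze": 25}}

```text
clock: 10.8
tcp_pos: [0.5176, -0.111, 0.0916]
eef_rot: [-0.002, 0.695, 0.719, -0.001]
contact_force: [0.1, 0.2, -1.2]
grip_width: 0.0855
```

>>> {"fn": "step_arm", "kwargs": {"commands": [[[0,0,0],0,1],[[0,0,0],0,1],[[0,0,0],0,1],[[0,0,0],0,1],[[0,0,0],0,1]]}}

```text
clock: 11.3
tcp_pos: [0.5195, -0.1117, 0.0954]
eef_rot: [0.001, 0.695, 0.719, 0.0]
contact_force: [0.8, -0.5, -0.1]
grip_width: 0.0857
```

```bash
python3 go.py .519 -.1124 .094 92
```

```text
t 11.3 tcp [ 0.5195 -0.1117  0.0954] toolx 92.0 w 0.0857 F [ 0.8 -0.5 -0.1] tilt 0.11 q6 -2.01
shift cm [-0.07 -0.05  0.14] twist -0.0 dist 0.2
```

>>> {"fn": "step_arm", "kwargs": {"commands": [[[0,0,0],0,0.3],[[0,0,0],0,0.3],[[0,0,0],0,0.25],[[0,0,0],0,0.25],[[0,0,0],0,0.25]]}}

```text
clock: 11.8
tcp_pos: [0.519, -0.1115, 0.0944]
eef_rot: [0.0, 0.695, 0.719, 0.0]
contact_force: [1.0, -0.1, 1.5]
grip_width: 0.0333
```

>>> {"fn": "step_arm", "kwargs": {"commands": [[[0,0,0],0,0.2],[[0,0,0],0,0.2],[[0,0,0],0,0.2],[[0,0,0],0,0.2],[[0,0,0],0,0.2]]}}

```text
clock: 12.3
tcp_pos: [0.519, -0.1115, 0.0944]
eef_rot: [0.0, 0.695, 0.719, 0.0]
contact_force: [0.3, -0.6, 1.0]
grip_width: 0.033
```

```bash
python3 go.py .519 -.1124 .19 92
```

```text
t 12.3 tcp [ 0.519  -0.1115  0.0944] toolx 92.0 w 0.033 F [ 0.3 -0.6  1. ] tilt 0.01 q6 -2.01
shift cm [-0.09 -0.   -9.56] twist -0.0 dist 9.6
```

>>> {"fn": "step_arm", "kwargs": {"commands": [[[0,0,-0.7],0,0.2],[[0,0,-2.5],0,0.2],[[0,0,-5],0,0.2],[[0,0,-7.2],0,0.2],[[0,0,-8],0,0.2]]}}

```text
clock: 12.8
tcp_pos: [0.52, -0.1119, 0.1771]
eef_rot: [0.002, 0.695, 0.719, 0.001]
contact_force: [0.0, 0.2, -0.8]
grip_width: 0.0335
```

>>> {"fn": "step_arm", "kwargs": {"commands": [[[1.3,0.6,0],0,0.2],[[4.2,1.9,0],0,0.2],[[8.0,3.6,0],0,0.2],[[11.9,5.4,0],0,0.2],[[15.8,7.2,0],0,0.2]]}}

```text
clock: 13.3
tcp_pos: [0.5848, 0.0514, 0.1723]
eef_rot: [-0.001, 0.695, 0.719, -0.001]
contact_force: [0.7, 0.2, -1.2]
grip_width: 0.0334
```

```bash
python3 go.py .6592 .2273 .17 92
```

```text
t 13.3 tcp [0.5848 0.0514 0.1723] toolx 92.0 w 0.0334 F [ 0.7  0.2 -1.2] tilt 0.18 q6 -1.69
shift cm [17.32  8.03  0.21] twist -0.0 dist 19.1
```

>>> {"fn": "step_arm", "kwargs": {"commands": [[[4.0,1.9,0],0,0.2],[[8.2,3.8,0],0,0.2],[[12.2,5.7,0],0,0.2],[[15.8,7.3,0],0,0.2],[[17.3,8.0,0],0,0.2]]}}

```text
clock: 13.8
tcp_pos: [0.6586, 0.2288, 0.1717]
eef_rot: [-0.001, 0.694, 0.72, -0.001]
contact_force: [0.1, -1.4, -0.2]
grip_width: 0.0333
```

>>> {"fn": "step_arm", "kwargs": {"commands": [[[0,0,0],0,0.2],[[0,0,0],0,0.2],[[0,0,0],0,0.2],[[0,0,0],0,0.2],[[0,0,0],0,0.2]]}}

```text
clock: 14.3
tcp_pos: [0.6594, 0.2234, 0.1746]
eef_rot: [0.0, 0.695, 0.719, 0.0]
contact_force: [0.8, 0.2, -0.4]
grip_width: 0.0332
```

```bash
python3 go.py .6592 .2273 .026 92; python3 look.py w6 .659 .227 .10 .3
```

```text
t 14.3 tcp [0.6594 0.2234 0.1746] toolx 91.9 w 0.0332 F [ 0.8  0.2 -0.4] tilt 0.01 q6 -1.42
shift cm [ 4.000e-01 -1.000e-02  1.486e+01] twist -0.1 dist 14.9
55148 circle [649.3 223. ] 63.3 rect [656.3 223.3] [ 33.6 126.6] 1.8 z 0.2293
```

View pics/w6.png

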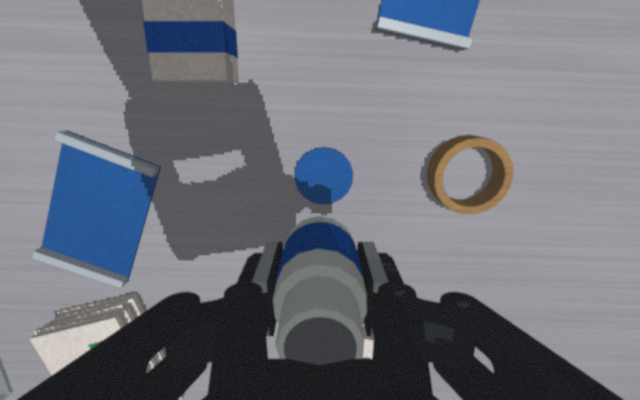

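The bottle is held upright at (320,330), and the small disc is at (324,175).

```bash
python3 - <<'E'
from h import *
im,d,c=load('wrist');W=cloud(d,c)
hsv=cv2.cvtColor(im,cv2.COLOR_BGR2HSV); k=(hsv[...,0]>98)&(hsv[...,0]<118)&(hsv[...,1]>140)&(abs(W[...,2]-.004)<.004)&(np.hypot(W[...,0]-.659,W[...,1]-.227)<.06)
print('disc',cv2.minEnclosingCircle((W[k][:,:2]*1000).astype(np.float32)))
E
```

```text
disc ((659.552490234375, 226.4489288330078), 26.07024574279785)
```

>>> {"fn": "step_arm", "kwargs": {"commands": [[[0.4,0,2.5],0,0.2],[[0.4,0,6],0,0.2],[[0.4,0,9.5],0,0.2],[[0.4,0,12],0,0.2],[[0.4,0,13.3],0,0.2]]}}

```text
clock: 14.85
tcp_pos: [0.6575, 0.2277, 0.0381]
eef_rot: [-0.001, 0.695, 0.719, -0.002]
contact_force: [0.2, 0.2, -1.4]
grip_width: 0.0333
```

>>> {"fn": "step_arm", "kwargs": {"commands": [[[0,0,0],0,0.2],[[0,0,0],0,0.2],[[0,0,0],0,0.2],[[0,0,0],0,0.2],[[0,0,0],0,0.2]]}}

```text
clock: 15.35
tcp_pos: [0.6601, 0.2288, 0.0428]
eef_rot: [0.001, 0.695, 0.719, 0.001]
contact_force: [0.9, -0.2, -0.8]
grip_width: 0.0332
```

```bash
python3 go.py .6592 .2273 .025 92
```

```text
t 15.35 tcp [0.6601 0.2288 0.0428] toolx 92.0 w 0.0332 F [ 0.9 -0.2 -0.8] tilt 0.13 q6 -1.42
shift cm [-0.14 -0.1   1.78] twist -0.0 dist 1.8
```

>>> {"fn": "step_arm", "kwargs": {"commands": [[[-0.1,0,0.5],0,0.2],[[-0.2,0,1.0],0,0.2],[[-0.2,0,1.4],0,0.2],[[-0.2,0,1.5],0,0.2],[[-0.2,0,1.5],0,0.2]]}}

```text
clock: 15.85
tcp_pos: [0.659, 0.2265, 0.0256]
eef_rot: [-0.0, 0.695, 0.719, -0.0]
contact_force: [0.8, -1.2, -0.4]
grip_width: 0.0333
```

>>> {"fn": "step_arm", "kwargs": {"commands": [[[0,0,0],0,0.2],[[0,0,0],0,0.2],[[0,0,0],0,0.2],[[0,0,0],0,0.2],[[0,0,0],0,0.2]]}}

```text
clock: 16.35
tcp_pos: [0.6594, 0.2266, 0.0265]
eef_rot: [0.0, 0.695, 0.719, 0.0]
contact_force: [0.2, 0.3, -1.0]
grip_width: 0.0333
```

>>> {"fn": "step_arm", "kwargs": {"commands": [[[0,0,0.1],0,0.2],[[0,0,0.1],0,0.2],[[0,0,0.2],0,0.2],[[0,0,0.2],0,0.2],[[0,0,0.2],0,0.2]]}}

```text
clock: 16.85
tcp_pos: [0.6595, 0.2266, 0.0245]
eef_rot: [0.0, 0.695, 0.719, 0.0]
contact_force: [0.4, 0.2, 0.2]
grip_width: 0.0336
```

It is touching at exactly the predicted height. I release and rise.

>>> {"fn": "step_arm", "kwargs": {"commands": [[[0,0,0],0,0.5],[[0,0,0],0,1],[[0,0,0],0,1],[[0,0,0],0,1],[[0,0,0],0,1]]}}

```text
clock: 17.35
tcp_pos: [0.6594, 0.2266, 0.0243]
eef_rot: [0.0, 0.695, 0.719, 0.0]
contact_force: [-0.0, -0.0, 0.4]
grip_width: 0.0852
```

>>> {"fn": "step_arm", "kwargs": {"commands": [[[0,0,-1],0,1],[[0,0,-4],0,1],[[0,0,-8],0,1],[[0,0,-12],0,1],[[0,0,-15],0,1]]}}

```text
clock: 17.85
tcp_pos: [0.6604, 0.2268, 0.1787]
eef_rot: [0.001, 0.695, 0.719, 0.002]
contact_force: [0.7, -0.0, 0.9]
grip_width: 0.0856
```

```bash
python3 look.py w7 .659 .227 .066 .08; python3 go.py .517 .1217 .16 92
```

```text
1068 circle [659.6 226.2] 13.4 rect [659.3 226.3] [26.  26.1] 76.2 z 0.0749
t 17.9 tcp [0.663  0.2274 0.185 ] toolx 92.0 w 0.0853 F [1.8 1.  3.9] tilt 0.78 q6 -1.42
shift cm [-10.07 -14.99   2.28] twist -0.0 dist 18.2
```

View pics/w7.png

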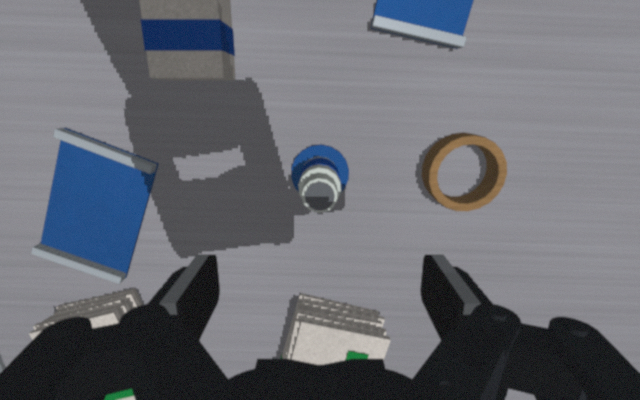

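The bottle stands at (319,188), centred on its disc, with its top at 0.075. Next is the long carton.

>>> {"fn": "step_arm", "kwargs": {"commands": [[[-1,-1.5,0],0,1],[[-3.3,-5.0,0.5],0,1],[[-5.9,-8.8,1.2],0,1],[[-8.5,-12.6,1.8],0,1],[[-10,-15,2.2],0,1]]}}

```text
clock: 18.4
tcp_pos: [0.5101, 0.1202, 0.1516]
eef_rot: [-0.0, 0.695, 0.719, -0.001]
contact_force: [0.7, -0.0, -0.0]
grip_width: 0.0855
```

>>> {"fn": "step_arm", "kwargs": {"commands": [[[0,0,0],0,1],[[0,0,0],0,1],[[0,0,0],0,1],[[0,0,0],0,1],[[0,0,0],0,1]]}}

```text
clock: 18.9
tcp_pos: [0.5138, 0.1219, 0.1526]
eef_rot: [0.0, 0.695, 0.719, 0.0]
contact_force: [0.1, 0.2, 0.3]
grip_width: 0.0856
```

```bash
python3 look.py w8 .517 .122 .034 .046;  python3 go.py .517 .1217 .022 92
```

```text
12384 circle [516.2 121.4] 69.8 rect [516.5 121.5] [129.3  56.7] 1.7 z 0.0406
t 18.95 tcp [0.5135 0.1219 0.1524] toolx 92.0 w 0.0853 F [-0.1 -0.6  0.9] tilt 0.02 q6 -1.57
shift cm [-0.03  0.34 13.04] twist 0.0 dist 13.0
```

View pics/w8.png

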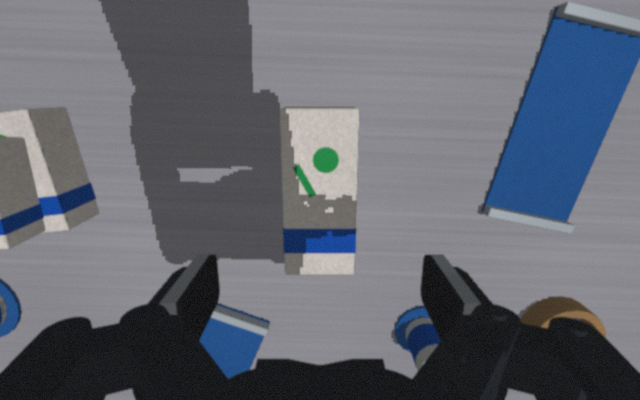

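The carton is at (320,190), measured at (0.5165, 0.1215) and 129×57 mm. I descend, grip and lift.

>>> {"fn": "step_arm", "kwargs": {"commands": [[[0,0.3,2.5],0,1],[[0,0.3,6],0,1],[[0,0.3,9.5],0,1],[[0,0.3,12],0,1],[[0,0.3,12.8],0,1]], "squeeze": 40}}

```text
clock: 19.45
tcp_pos: [0.5137, 0.1216, 0.0211]
eef_rot: [-0.002, 0.695, 0.719, -0.002]
contact_force: [0.7, -0.1, 0.0]
grip_width: 0.0854
```

>>> {"fn": "step_arm", "kwargs": {"commands": [[[0,0,0],0,1],[[0,0,0],0,1],[[0,0,0],0,1],[[0,0,0],0,1],[[0,0,0],0,1]]}}

```text
clock: 19.95
tcp_pos: [0.5166, 0.1216, 0.0254]
eef_rot: [0.001, 0.695, 0.719, 0.001]
contact_force: [0.1, 0.6, -0.3]
grip_width: 0.0854
```

>>> {"fn": "step_arm", "kwargs": {"commands": [[[0,0,0],0,0.5],[[0,0,0],0,0.5],[[0,0,0],0,0.4],[[0,0,0],0,0.4],[[0,0,0],0,0.4]]}}

```text
clock: 20.45
tcp_pos: [0.5162, 0.1216, 0.0247]
eef_rot: [0.0, 0.695, 0.719, 0.0]
contact_force: [-0.8, 0.8, 4.2]
grip_width: 0.0551
```

>>> {"fn": "step_arm", "kwargs": {"commands": [[[0,0,0],0,0.4],[[0,0,0],0,0.4],[[0,0,0],0,0.4]]}}

```text
clock: 20.75
tcp_pos: [0.5162, 0.1216, 0.0247]
eef_rot: [0.0, 0.695, 0.719, 0.0]
contact_force: [-1.2, 0.7, 4.7]
grip_width: 0.0553
```

```bash
python3 go.py .4618 .3157 .12 80
```

```text
t 20.75 tcp [0.5162 0.1216 0.0247] toolx 92.0 w 0.0553 F [-1.2  0.7  4.7] tilt 0.03 q6 -1.57
shift cm [19.58 -4.77 -9.53] twist 12.0 dist 22.3
```

>>> {"fn": "step_arm", "kwargs": {"commands": [[[0,0,-0.7],0,0.4],[[0,0,-2.5],0,0.4],[[0,0,-5],0,0.4],[[0,0,-7.2],0,0.4],[[0,0,-8],0,0.4]]}}

```text
clock: 21.25
tcp_pos: [0.5166, 0.1216, 0.106]
eef_rot: [0.001, 0.695, 0.719, 0.001]
contact_force: [0.4, -0.8, -1.9]
grip_width: 0.0548
```

>>> {"fn": "step_arm", "kwargs": {"commands": [[[1.2,-0.3,0],0.5,0.4],[[4.0,-1.0,0],2.5,0.4],[[7.7,-1.9,0],5,0.4],[[11.5,-2.8,0],7.5,0.4],[[15.0,-3.7,0],10,0.4]]}}

```text
clock: 21.75
tcp_pos: [0.4722, 0.2711, 0.1028]
eef_rot: [-0.0, 0.756, 0.655, -0.001]
contact_force: [0.0, 0.3, -1.8]
grip_width: 0.0549
```

>>> {"fn": "step_arm", "kwargs": {"commands": [[[3.0,-0.6,0],1.5,0.4],[[4.4,-0.9,0],2,0.4],[[4.4,-0.9,0],2,0.4],[[4.4,-0.9,0],2,0.4],[[4.4,-0.9,0],2,0.4]]}}

```text
clock: 22.25
tcp_pos: [0.4706, 0.314, 0.1035]
eef_rot: [-0.0, 0.766, 0.642, -0.001]
contact_force: [0.5, 0.4, -2.6]
grip_width: 0.055
```

>>> {"fn": "step_arm", "kwargs": {"commands": [[[0,0,0],0,0.4],[[0,0,0],0,0.4],[[0,0,0],0,0.4],[[0,0,0],0,0.4]]}}

```text
clock: 22.65
tcp_pos: [0.4711, 0.3148, 0.1044]
eef_rot: [0.0, 0.766, 0.642, 0.0]
contact_force: [-0.1, -0.6, -2.8]
grip_width: 0.0551
```

```bash
python3 go.py .4618 .3157 .029 80; python3 - <<'E'
from h import *
im,d,c=grab('wrist'); cv2.imwrite('pics/w9.png',im)
E
```

```text
t 22.65 tcp [0.4711 0.3148 0.1044] toolx 79.9 w 0.0551 F [-0.1 -0.6 -2.8] tilt 0.01 q6 -0.99
shift cm [-0.07 -0.94  7.54] twist -0.1 dist 7.6
```

View pics/w9.png

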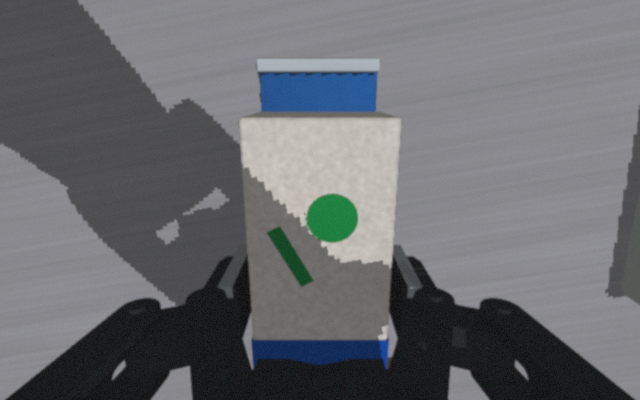

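The carton is held and parallel to the plate, whose far stop is at (318,65). I descend.

>>> {"fn": "step_arm", "kwargs": {"commands": [[[0,-0.5,1.0],0,0.4],[[-0.1,-0.9,2.8],0,0.4],[[-0.1,-0.9,4.8],0,0.4],[[-0.1,-0.9,5.6],0,0.4],[[-0.1,-0.9,5.6],0,0.4]]}}

```text
clock: 23.2
tcp_pos: [0.4604, 0.3151, 0.0463]
eef_rot: [-0.001, 0.766, 0.643, -0.002]
contact_force: [-1.7, 0.3, -1.9]
grip_width: 0.055
```

>>> {"fn": "step_arm", "kwargs": {"commands": [[[0,0,0],0,0.4],[[0,0,0],0,0.4],[[0,0,0],0,0.4],[[0,0,0],0,0.4],[[0,0,0],0,0.4]]}}

```text
clock: 23.7
tcp_pos: [0.4622, 0.3157, 0.0488]
eef_rot: [0.0, 0.766, 0.643, 0.0]
contact_force: [0.3, -0.3, -2.4]
grip_width: 0.0553
```

```bash
python3 go.py .4618 .3157 .029 80
```

```text
t 23.7 tcp [0.4622 0.3157 0.0488] toolx 80.0 w 0.0553 F [ 0.3 -0.3 -2.4] tilt 0.04 q6 -0.98
shift cm [-0.01 -0.04  1.98] twist -0.0 dist 2.0
```

>>> {"fn": "step_arm", "kwargs": {"commands": [[[0,0,0.5],0,0.4],[[0,0,1.0],0,0.4],[[0,0,1.5],0,0.4],[[0,0,1.8],0,0.4],[[0,0,1.8],0,0.4]]}}

```text
clock: 24.2
tcp_pos: [0.4614, 0.3154, 0.0294]
eef_rot: [-0.0, 0.766, 0.643, -0.001]
contact_force: [-0.7, 0.2, -1.9]
grip_width: 0.0554
```

>>> {"fn": "step_arm", "kwargs": {"commands": [[[0,0,0],0,0.4],[[0,0,0],0,0.4],[[0,0,0],0,0.4],[[0,0,0.1],0,0.4],[[0,0,0.1],0,0.4]]}}

```text
clock: 24.7
tcp_pos: [0.4619, 0.3156, 0.0293]
eef_rot: [0.0, 0.766, 0.643, -0.0]
contact_force: [-0.1, 0.5, -2.8]
grip_width: 0.0552
```

```bash
python3 go.py .4618 .3157 .0287 80
```

```text
t 24.7 tcp [0.4619 0.3156 0.0293] toolx 80.0 w 0.0552 F [-0.1  0.5 -2.8] tilt 0.0 q6 -0.98
shift cm [ 0.01 -0.01  0.06] twist -0.0 dist 0.1
```

>>> {"fn": "step_arm", "kwargs": {"commands": [[[0,0,0.1],0,0.4],[[0,0,0.1],0,0.4],[[0,0,0.1],0,0.4],[[0,0,0.1],0,1],[[0,0,0.1],0,1]]}}

```text
clock: 25.2
tcp_pos: [0.4623, 0.3158, 0.0286]
eef_rot: [0.0, 0.766, 0.643, 0.001]
contact_force: [-1.4, 0.0, 0.0]
grip_width: 0.0813
```

>>> {"fn": "step_arm", "kwargs": {"commands": [[[0,0,0],0,1],[[0,0,0],0,1],[[0,0,-1],0,1],[[0,0,-4],0,1],[[0,0,-8],0,1]]}}

```text
clock: 25.7
tcp_pos: [0.4604, 0.3149, 0.1076]
eef_rot: [-0.001, 0.766, 0.643, -0.002]
contact_force: [1.0, 0.4, 0.5]
grip_width: 0.0853
```

>>> {"fn": "step_arm", "kwargs": {"commands": [[[0,0,-3],0,1],[[0,0,-6],0,1],[[0,0,-8],0,1],[[0,0,-8],0,1]]}}

```text
clock: 26.1
tcp_pos: [0.4641, 0.3167, 0.1932]
eef_rot: [0.001, 0.766, 0.643, 0.004]
contact_force: [0.5, -1.5, -0.2]
grip_width: 0.0854
```

```bash
python3 look.py w10 .462 .316 .038 .052;  python3 go.py .5155 -.1105 .2 91
```

```text
9876 circle [462.6 315.6] 69.8 rect [462.8 315.4] [ 56.5 130.4] 80.0 z 0.0445
t 26.15 tcp [0.4629 0.3161 0.1905] toolx 80.0 w 0.0855 F [-1.1  0.1  0.2] tilt 0.26 q6 -0.98
shift cm [-41.09  12.61  -1.  ] twist -11.0 dist 43.0
```

View pics/w10.png

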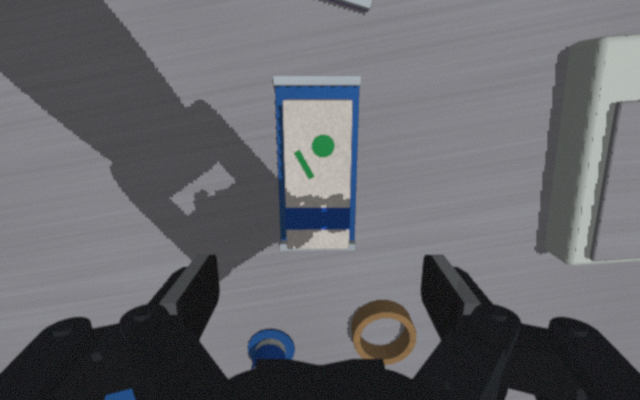

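The long carton lies between its stops at (318,175), 1 mm off centre, at the same angle as the plate and with its top at 0.0445. Next is the small carton.

>>> {"fn": "step_arm", "kwargs": {"commands": [[[-1.5,0.5,0],-1,1],[[-5.2,1.6,0],-3,1],[[-9.8,3.0,0],-6,1],[[-14.4,4.4,0],-9,1],[[-19.0,5.8,0],-11,1]]}}

```text
clock: 26.65
tcp_pos: [0.4847, 0.1168, 0.1863]
eef_rot: [-0.001, 0.7, 0.714, -0.001]
contact_force: [1.2, -0.5, 0.1]
grip_width: 0.0854
```

```bash
 python3 go.py .5155 -.1105 .18 91
```

```text
t 26.65 tcp [0.4847 0.1168 0.1863] toolx 91.1 w 0.0854 F [ 1.2 -0.5  0.1] tilt 0.18 q6 -1.56
shift cm [-22.79   2.64   0.62] twist 0.1 dist 22.9
```

>>> {"fn": "step_arm", "kwargs": {"commands": [[[-4.7,0.5,0.2],0,1],[[-9.4,1.1,0.3],0,1],[[-14.1,1.6,0.5],0,1],[[-18.5,2.1,0.6],0,1],[[-21.7,2.5,0.6],0,1]]}}

```text
clock: 27.15
tcp_pos: [0.5134, -0.1003, 0.1801]
eef_rot: [-0.002, 0.702, 0.712, -0.001]
contact_force: [0.2, 0.9, 0.8]
grip_width: 0.0851
```

>>> {"fn": "step_arm", "kwargs": {"commands": [[[-1,0.1,0],0,1],[[-1,0.1,0],0,1],[[-1,0.1,0],0,1],[[-1,0.1,0],0,1],[[-1,0.1,0],0,1]]}}

```text
clock: 27.65
tcp_pos: [0.5157, -0.1067, 0.1822]
eef_rot: [-0.0, 0.7, 0.714, 0.0]
contact_force: [0.1, -0.8, 0.6]
grip_width: 0.0853
```

```bash
cd .;python3 look.py w11 .5155 -.1105 .069 .08;  python3 go.py .5155 -.1105 .057 91
```

```text
5633 circle [ 514.4 -110.8] 41.2 rect [ 514.5 -110.7] [71.5 44.5] 1.1 z 0.0746
t 27.7 tcp [ 0.5158 -0.1069  0.1823] toolx 91.1 w 0.0853 F [0.4 0.1 0. ] tilt 0.01 q6 -1.99
shift cm [-0.36 -0.03 12.53] twist 0.1 dist 12.5
```

View pics/w11.png

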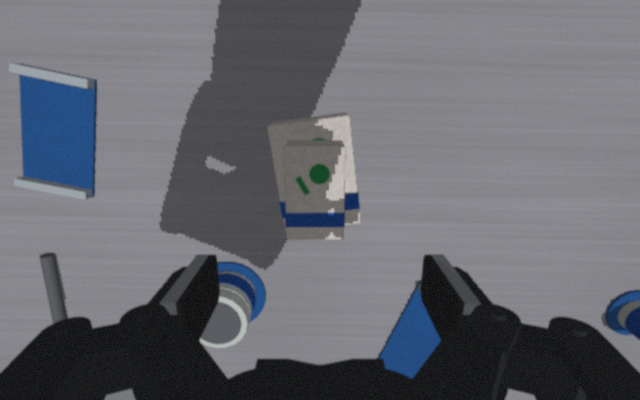

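The small carton is at (315,190), measured at (0.5145, -0.1107), 71.5×44.5 mm, top 0.0746. I descend.

>>> {"fn": "step_arm", "kwargs": {"commands": [[[-0.4,-0.1,2.5],0,1],[[-0.4,-0.1,6],0,1],[[-0.4,-0.1,9.5],0,1],[[-0.4,-0.1,11.2],0,1],[[-0.4,-0.1,11.8],0,1]], "squeeze": 30}}

```text
clock: 28.2
tcp_pos: [0.5132, -0.1107, 0.0619]
eef_rot: [-0.002, 0.701, 0.713, -0.001]
contact_force: [0.4, -0.0, -0.0]
grip_width: 0.0851
```

>>> {"fn": "step_arm", "kwargs": {"commands": [[[0,0,0.2],0,1],[[0,0,0.4],0,1],[[0,0,0.5],0,1],[[0,0,0.5],0,1],[[0,0,0.5],0,1]]}}

```text
clock: 28.7
tcp_pos: [0.5154, -0.1123, 0.0601]
eef_rot: [0.001, 0.701, 0.713, 0.0]
contact_force: [0.6, -0.6, 0.3]
grip_width: 0.0855
```

```bash
 python3 go.py .5145 -.1107 .057 91
```

```text
t 28.7 tcp [ 0.5154 -0.1123  0.0601] toolx 91.0 w 0.0855 F [ 0.6 -0.6  0.3] tilt 0.09 q6 -1.99
shift cm [ 0.16 -0.09  0.31] twist -0.0 dist 0.4
```

>>> {"fn": "step_arm", "kwargs": {"commands": [[[0.1,0,0.2],0,1],[[0.1,0,0.2],0,0.5],[[0.1,0,0.2],0,0.4],[[0.1,0,0.2],0,0.4],[[0.1,0,0.2],0,0.3]]}}

```text
clock: 29.2
tcp_pos: [0.515, -0.1112, 0.0574]
eef_rot: [0.0, 0.701, 0.713, 0.0]
contact_force: [1.2, -0.3, 4.3]
grip_width: 0.0434
```

>>> {"fn": "step_arm", "kwargs": {"commands": [[[0,0,0],0,0.3],[[0,0,0],0,0.3],[[0,0,0],0,0.3],[[0,0,0],0,0.3],[[0,0,0],0,0.3]]}}

```text
clock: 29.7
tcp_pos: [0.515, -0.1112, 0.0574]
eef_rot: [0.0, 0.701, 0.713, 0.0]
contact_force: [0.8, -0.6, 1.1]
grip_width: 0.0433
```

```bash
 python3 go.py .4838 -.3423 .15 79.3
```

```text
t 29.7 tcp [ 0.515  -0.1112  0.0574] toolx 91.0 w 0.0433 F [ 0.8 -0.6  1.1] tilt 0.02 q6 -1.99
shift cm [-23.06  -3.51  -9.25] twist 11.7 dist 25.1
```

>>> {"fn": "step_arm", "kwargs": {"commands": [[[0,0,-0.7],0,0.3],[[0,0,-2.5],0,0.3],[[0,0,-5],0,0.3],[[0,0,-6.7],0,0.3],[[0,0,-7.5],0,0.3]]}}

```text
clock: 30.2
tcp_pos: [0.5156, -0.1113, 0.1343]
eef_rot: [0.001, 0.701, 0.713, 0.0]
contact_force: [0.6, 0.1, -0.4]
grip_width: 0.0431
```

>>> {"fn": "step_arm", "kwargs": {"commands": [[[-1.3,-0.2,0],0.5,0.3],[[-4.5,-0.7,0],2.5,0.3],[[-8.5,-1.3,0],5,0.3],[[-12.5,-1.9,0],7.5,0.3],[[-16.5,-2.5,0],10,0.3]]}}

```text
clock: 30.7
tcp_pos: [0.4912, -0.2781, 0.1307]
eef_rot: [-0.001, 0.761, 0.648, -0.0]
contact_force: [0.3, -0.4, -1.3]
grip_width: 0.0434
```

```bash
 python3 go.py .4829 -.3421 .12 79.3
```

```text
t 30.7 tcp [ 0.4912 -0.2781  0.1307] toolx 80.8 w 0.0434 F [ 0.3 -0.4 -1.3] tilt 0.15 q6 -2.11
shift cm [-6.45  0.21  1.06] twist 1.5 dist 6.5
```

>>> {"fn": "step_arm", "kwargs": {"commands": [[[-3.5,0.1,0],1.5,0.3],[[-5.7,0.2,0],1.5,0.3],[[-6.3,0.2,0],1.5,0.3],[[-6.3,0.2,0],1.5,0.3],[[-6.3,0.2,0],1.5,0.3]]}}

```text
clock: 31.2
tcp_pos: [0.4843, -0.3379, 0.1313]
eef_rot: [-0.001, 0.769, 0.639, 0.0]
contact_force: [-0.2, -0.0, -1.1]
grip_width: 0.0435
```

>>> {"fn": "step_arm", "kwargs": {"commands": [[[0,0,0],0,0.3],[[0,0,0],0,0.3],[[0,0,0],0,0.3],[[0,0,0],0,0.3],[[0,0,0],0,0.3]]}}

```text
clock: 31.7
tcp_pos: [0.4849, -0.3388, 0.1324]
eef_rot: [0.0, 0.769, 0.639, 0.0]
contact_force: [-0.1, 0.2, -1.6]
grip_width: 0.0437
```

```bash
 python3 go.py .4829 -.3421 .0214 79.3; python3 - <<'E'
from h import *
im,d,c=grab('wrist'); cv2.imwrite('pics/w12.png',im)
E
```

```text
t 31.7 tcp [ 0.4849 -0.3388  0.1324] toolx 79.5 w 0.0437 F [-0.1  0.2 -1.6] tilt 0.01 q6 -2.17
shift cm [-0.36 -0.14 11.1 ] twist 0.2 dist 11.1
```

View pics/w12.png

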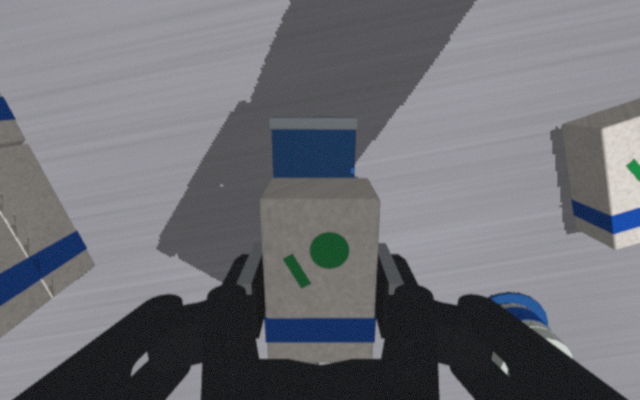

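The small carton is held at (320,265), parallel to its plate, whose stop is at (313,125). I descend.

>>> {"fn": "step_arm", "kwargs": {"commands": [[[-0.4,-0.1,2.0],0,0.3],[[-0.4,-0.1,5],0,0.3],[[-0.4,-0.1,8],0,0.3],[[-0.4,-0.1,9.4],0,0.3],[[-0.4,-0.1,9.4],0,0.3]]}}

```text
clock: 32.25
tcp_pos: [0.4816, -0.3414, 0.0358]
eef_rot: [-0.003, 0.769, 0.639, -0.0]
contact_force: [-0.2, -0.2, -1.5]
grip_width: 0.0432
```

>>> {"fn": "step_arm", "kwargs": {"commands": [[[0,0,0],0,0.3],[[0,0,0],0,0.3],[[0,0,0],0,0.3],[[0,0,0],0,0.3],[[0,0,0],0,0.3]]}}

```text
clock: 32.75
tcp_pos: [0.4833, -0.3431, 0.0391]
eef_rot: [0.001, 0.769, 0.639, 0.0]
contact_force: [-1.0, 0.1, -2.2]
grip_width: 0.0433
```

```bash
 python3 go.py .4829 -.3421 .0214 79.3
```

```text
t 32.75 tcp [ 0.4833 -0.3431  0.0391] toolx 79.5 w 0.0433 F [-1.   0.1 -2.2] tilt 0.07 q6 -2.18
shift cm [ 0.09 -0.06  1.77] twist 0.2 dist 1.8
```

>>> {"fn": "step_arm", "kwargs": {"commands": [[[0,0,0.5],0,0.3],[[0.1,0,1.0],0,0.3],[[0.1,0,1.4],0,0.3],[[0.1,0,1.6],0,0.3],[[0.1,0,1.6],0,0.3]]}}

```text
clock: 33.25
tcp_pos: [0.4831, -0.3417, 0.0219]
eef_rot: [-0.0, 0.769, 0.639, -0.0]
contact_force: [0.4, -0.3, -1.1]
grip_width: 0.0432
```

>>> {"fn": "step_arm", "kwargs": {"commands": [[[0,0,0],0,0.3],[[0,0,0],0,0.3],[[0,0,0],0,0.3],[[0,0,0],0,0.3],[[0,0,0],0,0.3]]}}

```text
clock: 33.75
tcp_pos: [0.4832, -0.3418, 0.0224]
eef_rot: [0.0, 0.769, 0.639, -0.0]
contact_force: [-0.4, -0.4, -1.2]
grip_width: 0.0433
```

```bash
 python3 go.py .4829 -.3421 .0214 79.3
```

```text
t 33.75 tcp [ 0.4832 -0.3418  0.0224] toolx 79.5 w 0.0433 F [-0.4 -0.4 -1.2] tilt 0.01 q6 -2.17
shift cm [-0.03 -0.03  0.1 ] twist 0.2 dist 0.1
```

>>> {"fn": "step_arm", "kwargs": {"commands": [[[0,0,0.1],0,0.3],[[0,0,0.1],0,0.3],[[0,0,0.1],0,0.3],[[0,0,0.1],0,1],[[0,0,0.1],0,1]]}}

```text
clock: 34.25
tcp_pos: [0.4833, -0.3419, 0.0214]
eef_rot: [0.0, 0.769, 0.639, 0.0]
contact_force: [-0.5, -0.6, 0.0]
grip_width: 0.0712
```

>>> {"fn": "step_arm", "kwargs": {"commands": [[[0,0,0],0,1],[[0,0,0],0,1],[[0,0,-1],0,1],[[0,0,-4],0,1],[[0,0,-8],0,1]]}}

```text
clock: 34.75
tcp_pos: [0.4819, -0.3406, 0.1005]
eef_rot: [-0.003, 0.769, 0.639, -0.0]
contact_force: [0.6, -0.7, 0.0]
grip_width: 0.0856
```

>>> {"fn": "step_arm", "kwargs": {"commands": [[[0,0,-3],0,1],[[0,0,-6],0,1],[[0,0,-8],0,1],[[0,0,-8],0,1]]}}

```text
clock: 35.15
tcp_pos: [0.485, -0.3435, 0.1864]
eef_rot: [0.004, 0.769, 0.639, 0.0]
contact_force: [-0.2, 0.1, 0.2]
grip_width: 0.0852
```

```bash
python3 look.py w13 .483 -.342 .032 .044;  python3 go.py .5093 -.1098 .16 98
```

```text
4306 circle [ 483.  -342.1] 41.2 rect [ 482.8 -342.1] [44.3 71.3] 79.6 z 0.0386
t 35.2 tcp [ 0.484  -0.3425  0.1837] toolx 79.5 w 0.0853 F [-0.1  0.4 -0.9] tilt 0.26 q6 -2.17
shift cm [23.35 -1.77  2.3 ] twist -18.5 dist 23.5
```

View pics/w13.png

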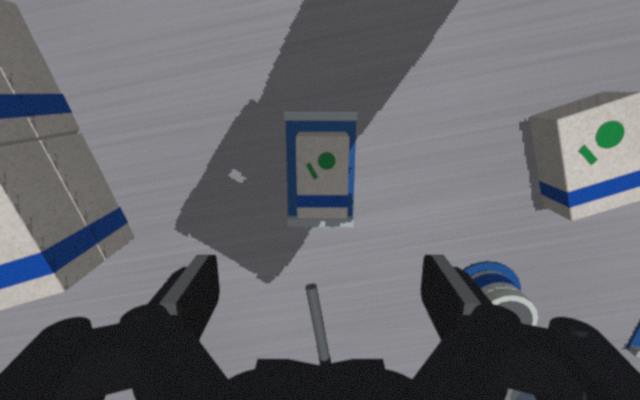

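The small carton lies between its stops at (322,175), centred and with its top at 0.0386. Last is the wide carton.

>>> {"fn": "step_arm", "kwargs": {"commands": [[[1.5,-0.1,0.1],-2,1],[[6,-0.5,0.5],-6,1],[[10.5,-0.8,1.0],-10,1],[[15,-1.1,1.5],-14,1],[[19.5,-1.5,2.0],-18,1]]}}

```text
clock: 35.7
tcp_pos: [0.5026, -0.1442, 0.1587]
eef_rot: [-0.002, 0.658, 0.753, -0.0]
contact_force: [1.5, -0.0, 0.1]
grip_width: 0.0854
```

>>> {"fn": "step_arm", "kwargs": {"commands": [[[3.4,0.6,0],-0.5,1],[[3.7,0.7,0],-0.5,1],[[3.7,0.7,0],-0.5,1],[[3.7,0.7,0],-0.5,1],[[3.7,0.7,0],-0.5,1]]}}

```text
clock: 36.2
tcp_pos: [0.506, -0.1107, 0.1609]
eef_rot: [-0.0, 0.657, 0.754, -0.0]
contact_force: [0.1, -0.6, -0.0]
grip_width: 0.0848
```

>>> {"fn": "step_arm", "kwargs": {"commands": [[[0,0,0],0,1],[[0,0,0],0,1],[[0,0,0],0,1]]}}

```text
clock: 36.5
tcp_pos: [0.5062, -0.1103, 0.1614]
eef_rot: [0.0, 0.657, 0.754, -0.0]
contact_force: [0.7, 0.2, 0.2]
grip_width: 0.0856
```

```bash
cd .;python3 look.py w14 .509 -.11 .034 .046;  python3 go.py .5093 -.1098 .024 98
```

```text
9738 circle [ 509.2 -110.5] 55.8 rect [ 509.5 -110.7] [92.5 66.4] 8.6 z 0.0406
t 36.55 tcp [ 0.5063 -0.1102  0.1614] toolx 97.9 w 0.0853 F [-0.5 -0.4 -0.6] tilt 0.01 q6 -2.12
shift cm [-0.    0.3  13.74] twist -0.1 dist 13.7
```

View pics/w14.png

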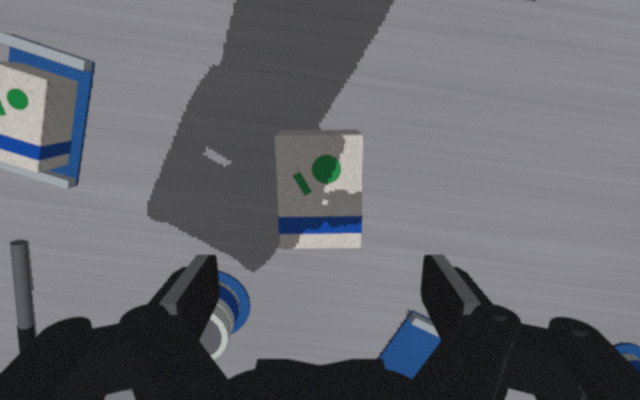

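The wide carton is at (320,190), measured at (0.5093, -0.1106), yaw 8.5°, 92.5×66.4 mm. I descend and grip.

>>> {"fn": "step_arm", "kwargs": {"commands": [[[0,0.3,2.5],-0.5,1],[[0,0.3,6],-0.5,1],[[0,0.3,9.5],-0.5,1],[[0,0.3,12],-0.5,1],[[0,0.3,13.2],-0.5,1]], "squeeze": 40}}

```text
clock: 37.05
tcp_pos: [0.5075, -0.1088, 0.0267]
eef_rot: [-0.002, 0.653, 0.757, -0.001]
contact_force: [0.0, 0.4, -0.4]
grip_width: 0.0855
```

>>> {"fn": "step_arm", "kwargs": {"commands": [[[0,0,0.4],0,1],[[0,0,0.4],0,1],[[0,0,0.4],0,1],[[0,0,0.4],0,1],[[0,0,0.4],0,1]]}}

```text
clock: 37.55
tcp_pos: [0.51, -0.1097, 0.0265]
eef_rot: [0.001, 0.653, 0.757, 0.0]
contact_force: [-0.0, -0.5, 0.1]
grip_width: 0.0855
```

>>> {"fn": "step_arm", "kwargs": {"commands": [[[0,0,0],0,0.6],[[0,0,0],0,0.6],[[0,0,0],0,0.5],[[0,0,0],0,0.5],[[0,0,0],0,0.5]]}}

```text
clock: 38.05
tcp_pos: [0.5097, -0.1095, 0.0261]
eef_rot: [0.0, 0.653, 0.757, 0.0]
contact_force: [-1.3, 0.8, 5.4]
grip_width: 0.0649
```

>>> {"fn": "step_arm", "kwargs": {"commands": [[[0,0,0],0,0.5],[[0,0,0],0,0.5],[[0,0,0],0,0.5]]}}

```text
clock: 38.35
tcp_pos: [0.5097, -0.1095, 0.0261]
eef_rot: [0.0, 0.653, 0.757, 0.0]
contact_force: [-0.5, 0.1, 5.3]
grip_width: 0.065
```

```bash
 python3 go.py .7002 .0162 .12 69.8
```

```text
t 38.35 tcp [ 0.5097 -0.1095  0.0261] toolx 98.5 w 0.065 F [-0.5  0.1  5.3] tilt 0.05 q6 -2.13
shift cm [ 9.62 20.7  -9.38] twist 28.7 dist 24.7
```

>>> {"fn": "step_arm", "kwargs": {"commands": [[[0,0,-0.7],0,0.5],[[0,0,-2.5],0,0.5],[[0,0,-5],0,0.5],[[0,0,-6.7],0,0.5],[[0,0,-7.5],0,0.5]]}}

```text
clock: 38.85
tcp_pos: [0.5097, -0.1095, 0.1017]
eef_rot: [0.001, 0.653, 0.757, 0.0]
contact_force: [-0.7, 0.3, -1.2]
grip_width: 0.0649
```

>>> {"fn": "step_arm", "kwargs": {"commands": [[[0.5,1.0,0],2,0.5],[[1.7,3.8,0],6.5,0.5],[[3.4,7.3,0],12,0.5],[[5.1,11.0,0],17.5,0.5],[[6.8,14.5,0],23,0.5]]}}

```text
clock: 39.35
tcp_pos: [0.643, -0.0197, 0.0989]
eef_rot: [-0.001, 0.792, 0.61, -0.001]
contact_force: [0.3, -0.7, -2.2]
grip_width: 0.0653
```

```bash
 python3 go.py .7002 .0162 .1 69.8
```

```text
t 39.35 tcp [ 0.643  -0.0197  0.0989] toolx 75.2 w 0.0653 F [ 0.3 -0.7 -2.2] tilt 0.12 q6 -1.5
shift cm [ 4.93  4.62 -0.12] twist 5.4 dist 6.8
```

>>> {"fn": "step_arm", "kwargs": {"commands": [[[2.5,2.4,0],3,0.5],[[4.3,4.0,0],5,0.5],[[4.8,4.5,0],5.4,0.5],[[4.8,4.5,0],5.4,0.5],[[4.8,4.5,0],5.4,0.5]]}}

```text
clock: 39.85
tcp_pos: [0.6969, 0.014, 0.0992]
eef_rot: [-0.001, 0.819, 0.574, -0.001]
contact_force: [0.5, 0.3, -1.2]
grip_width: 0.065
```

>>> {"fn": "step_arm", "kwargs": {"commands": [[[0,0,0],0,0.5],[[0,0,0],0,0.5],[[0,0,0],0,0.5],[[0,0,0],0,0.5],[[0,0,0],0,0.5]]}}

```text
clock: 40.35
tcp_pos: [0.6982, 0.0143, 0.1005]
eef_rot: [0.0, 0.819, 0.574, 0.0]
contact_force: [-0.5, 0.1, -2.1]
grip_width: 0.0651
```

```bash
 python3 go.py .7002 .0162 .03 69.8; python3 - <<'E'
from h import *
im,d,c=grab('wrist'); cv2.imwrite('pics/w15.png',im)
E
```

```text
t 40.35 tcp [0.6982 0.0143 0.1005] toolx 70.1 w 0.0651 F [-0.5  0.1 -2.1] tilt 0.01 q6 -1.35
shift cm [0.25 0.13 7.05] twist 0.3 dist 7.1
```

View pics/w15.png

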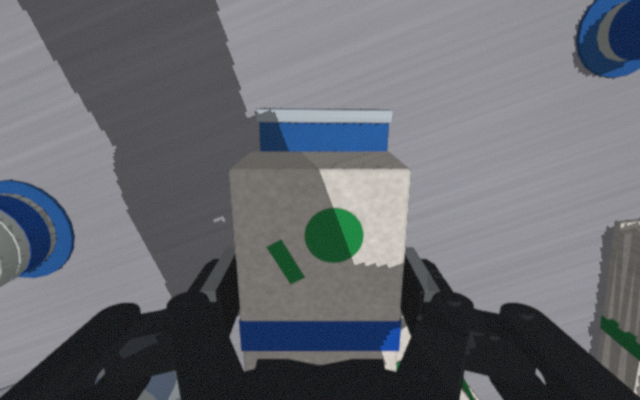

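The wide carton is held at (320,250), parallel to its plate's stop at (325,116). I descend.

>>> {"fn": "step_arm", "kwargs": {"commands": [[[0.2,0.1,1.0],0,0.5],[[0.2,0.1,3],0,0.5],[[0.2,0.1,4.7],0,0.5],[[0.2,0.1,5.3],0,0.5],[[0.2,0.1,5.3],0,0.5]]}}

```text
clock: 40.9
tcp_pos: [0.6984, 0.0162, 0.0448]
eef_rot: [-0.001, 0.819, 0.574, -0.002]
contact_force: [0.5, -0.4, -2.1]
grip_width: 0.0649
```

>>> {"fn": "step_arm", "kwargs": {"commands": [[[0,0,0],0,0.5],[[0,0,0],0,0.5],[[0,0,0],0,0.5],[[0,0,0],0,0.5],[[0,0,0],0,0.5]]}}

```text
clock: 41.4
tcp_pos: [0.7001, 0.016, 0.0478]
eef_rot: [0.0, 0.819, 0.574, 0.0]
contact_force: [0.9, -0.4, -1.9]
grip_width: 0.0647
```

```bash
 python3 go.py .7002 .0162 .0301 69.8
```

```text
t 41.4 tcp [0.7001 0.016  0.0478] toolx 70.1 w 0.0647 F [ 0.9 -0.4 -1.9] tilt 0.04 q6 -1.34
shift cm [0.03 0.   1.77] twist 0.3 dist 1.8
```

>>> {"fn": "step_arm", "kwargs": {"commands": [[[0,0,0.5],0,0.5],[[0,0,1.0],0,0.5],[[0,0,1.4],0,0.5],[[0,0,1.6],0,0.5],[[0,0,1.6],0,0.5]]}}

```text
clock: 41.9
tcp_pos: [0.6996, 0.016, 0.0308]
eef_rot: [-0.0, 0.819, 0.574, -0.0]
contact_force: [-0.4, 0.2, -2.0]
grip_width: 0.0651
```

>>> {"fn": "step_arm", "kwargs": {"commands": [[[0,0,0],0,0.5],[[0,0,0],0,0.5],[[0,0,0],0,0.5],[[0,0,0],0,0.5],[[0,0,0],0,0.5]]}}

```text
clock: 42.4
tcp_pos: [0.6999, 0.016, 0.0314]
eef_rot: [0.0, 0.819, 0.574, 0.0]
contact_force: [0.3, 0.6, -2.6]
grip_width: 0.065
```

```bash
 python3 go.py .7002 .0162 .0301 69.8
```

```text
t 42.4 tcp [0.6999 0.016  0.0314] toolx 70.1 w 0.065 F [ 0.3  0.6 -2.6] tilt 0.01 q6 -1.34
shift cm [0.03 0.02 0.13] twist 0.3 dist 0.1
```

>>> {"fn": "step_arm", "kwargs": {"commands": [[[0,0,0.1],0,0.5],[[0,0,0.1],0,0.5],[[0,0,0.1],0,0.5],[[0,0,0.1],0,1],[[0,0,0.1],0,1]]}}

```text
clock: 42.9
tcp_pos: [0.7004, 0.0159, 0.031]
eef_rot: [0.0, 0.819, 0.574, 0.0]
contact_force: [0.6, 0.4, 0.6]
grip_width: 0.0855
```

>>> {"fn": "step_arm", "kwargs": {"commands": [[[0,0,0],0,1],[[0,0,0],0,1],[[0,0,-1],0,1],[[0,0,-4],0,1],[[0,0,-8],0,1]]}}

```text
clock: 43.4
tcp_pos: [0.6981, 0.0162, 0.109]
eef_rot: [-0.002, 0.819, 0.574, -0.002]
contact_force: [0.0, 0.1, -0.6]
grip_width: 0.0854
```

>>> {"fn": "step_arm", "kwargs": {"commands": [[[0,0,-3],0,1],[[0,0,-6],0,1],[[0,0,-8],0,1],[[0,0,-8],0,1]]}}

```text
clock: 43.8
tcp_pos: [0.7023, 0.0158, 0.1963]
eef_rot: [0.003, 0.819, 0.574, 0.004]
contact_force: [1.1, -0.4, 0.2]
grip_width: 0.0855
```

>>> {"fn": "step_arm", "kwargs": {"commands": [[[0,-3,0],0,1],[[0,-7,0],0,1],[[0,-11,0],0,1],[[0,-15,0],0,1],[[0,-17,0],0,1]]}}

```text
clock: 44.3
tcp_pos: [0.5364, 0.075, 0.1883]
eef_rot: [-0.001, 0.819, 0.574, -0.002]
contact_force: [-0.7, -0.3, 1.0]
grip_width: 0.0855
```

>>> {"fn": "step_arm", "kwargs": {"commands": [[[0,0,0],0,1],[[0,0,0],0,1],[[0,0,0],0,1],[[0,0,0],0,1],[[0,0,0],0,1]]}}

```text
clock: 44.8
tcp_pos: [0.5407, 0.0735, 0.1902]
eef_rot: [-0.0, 0.819, 0.574, -0.0]
contact_force: [-0.6, 0.3, -0.7]
grip_width: 0.0854
```

```bash
cat > fin.py <<'E'
from h import *
im,d,c=grab('top'); cv2.imwrite('pics/top9.png',im); W=cloud(d,c).reshape(-1,3)
for n,x,y,z,ref in[('long',.4618,.3157,.044,-10),('wide',.7002,.0162,.044,-20.4),('small',.4829,-.3421,.038,-10.7),('bottle',.6594,.227,.074,0),('jar',.645,-.198,.051,0)]:
    k=(abs(W[:,2]-z)<.006)&(np.hypot(W[:,0]-x,W[:,1]-y)<.08); q=(W[k][:,:2]*1000).astype(np.float32); r=cv2.minAreaRect(q)
    print(n,k.sum(),'d mm',(np.array(r[0])-[x*1000,y*1000]).round(1),np.round(r[1],1),round(r[2],1),'plate',ref,'z',np.median(W[k][:,2]).round(4))
E
python3 fin.py; python3 look.py w16 .7002 .0162 .038 .052; python3 go.py .5 .016 .2 70
```

```text
long 1115 d mm [ 1.9 -0.1] [ 58.  130.3] 80.0 plate -10 z 0.0445
wide 523 d mm [ 0.2 -0.5] [66.1 93.7] 70.1 plate -20.4 z 0.0445
small 497 d mm [0.6 1.2] [44.7 72.5] 78.5 plate -10.7 z 0.038
bottle 86 d mm [ 0.5 -0.7] [24.7 25.4] 71.8 plate 0 z 0.0744
jar 357 d mm [-0.3  0.4] [53.9 54.1] 55.7 plate 0 z 0.0506
3790 circle [681.9  22.7] 42.6 rect [685.2  21.2] [66.  64.1] 70.2 z 0.0445
t 44.9 tcp [0.5404 0.0737 0.1901] toolx 70.0 w 0.0854 F [-0.3  0.8  0.2] tilt 0.01 q6 -1.27
shift cm [-6.8  -1.83 -0.98] twist 0.0 dist 7.1
```

View pics/top9.png

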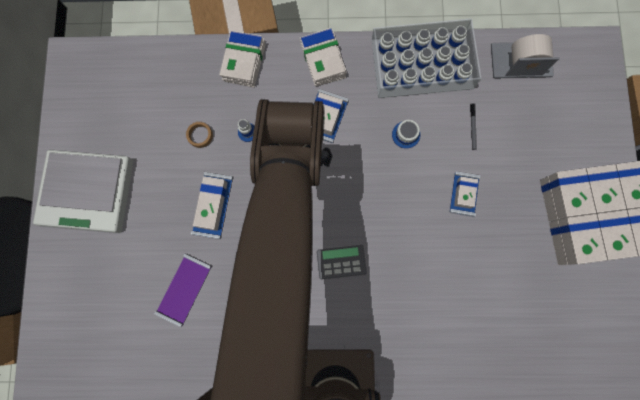

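The top view shows all five samples on their supports: the long carton (212,205), wide carton (327,116), small carton (465,194), bottle (246,130) and jar (407,133). All are within about 2 mm of centre, aligned and at their seated heights. The arm is clear and still, so I hand in.

```bash
python3 -c "
from plant import bot
print(bot.hand_in())"
```

```text
the job is handed in; nothing more can be done
None
```

I took both stacks apart and set out all five samples on their own supports, then handed the job in at about 45 s. No verdict is reported.

- **Placement:** In the last top view, all five stood within about 2 mm of their centres. The cartons were within about 1° of their plates, and every top was at its seated height. The gripper was open, about 0.19 m up and touching nothing.
- **Forces:** The largest push reported at the end of a move was about 15 N, when the jar was set on its disc. Otherwise it stayed under 8 N.
- **Check that disagreed:** The final wrist-camera fit of the wide carton was off, at 66×64 mm and about 16 mm off centre. I put this down to the carton being only partly in view and did not repeat it. The top view measured it within 1 mm of centre, at 66×94 mm.

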